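# Scan the barcode of the red-capped bottle

## Task

Lift the yellow hand scanner out of its charging dock, rest it in the sloped stand (window end down against the toe) and let go, then take it again across its body so that it can point level. Aim it squarely at the middle of the barcode label on the red-capped bottle from about 8 cm away and hold it steady there for a good second, then lay it back in the sloped stand, window end down against the toe, and let go. Do not push or tip either bottle.

Things in the scene. Friction and masses are not known exactly. Their poses are not given: they have to be found in the camera images.
- scanner: Straight hand scanner, 140 mm long, about 0.16 kg. Origin: centre of the window face; z runs from window to tail, so it looks along its -z. Black head 30 (x) by 44 (y) mm from z = 0 to 45 mm, yellow body 30 (x) by 34 (y) mm above. A half turn about z is the same. Starts upright in the dock, window down, about 3 mm play each side, the top 69 mm standing out.
- scanner_grip (a point): Point on the scanner's axis, 112 mm from the window and 28 mm from the tail end, a good place to pinch it across its 34 mm width (its y); once it lies in the stand any part of the yellow body above the ramp will do. Axes as the scanner's.
- dock: Black and grey charging dock, fixed, 76 by 90 mm foot, socket 46 (x) by 60 (y) mm outside, open top at 82 mm, floor of the socket at 11 mm. Origin at the centre of its underside. Its x and y are those of the scanner that stands in it.
- stand: Grey sloped stand on a black foot 126 by 78 mm, fixed. Origin on the worktop. The scanner lies in it at 45 degrees: tail to window runs along (1, 0, -1), tail raised to the stand's -x, its y along the stand's y. Its back (15 mm off its axis) rests on a ramp 22 mm wide, so fingers pass on both sides, 85 mm long from the toe; the ramp's lowest 26 mm is 46 mm wide. The ramp faces (1, 0, 1).
- stand_seat (a point): Where the window centre lies when the scanner is home: x = 40, y = 0, z = 36 mm in the stand's axes (shared); scanner_grip is then at x = -39, z = 115 mm. The toe is a ledge square to the slope; two flared cheeks 50 mm apart hold the lowest 33 mm. Lower the scanner onto the ramp along (-1, 0, -1), then slide it along (1, 0, -1) to the toe.
- bottle_red: Glass reagent bottle with a RED screw cap, 68 mm across, 140 mm high, loose, standing upright. Origin at the centre of its underside, z up; the barcode label faces along its own -x. Either bottle may be the left one.
- bottle_red_label (a point): Middle of the white barcode label (about 38 mm wide, 36 mm high) on the red-capped bottle, on its surface 35 mm from the bottle's axis and 55 mm above its base. The label faces along -x of these axes.
- bottle_blue: The same bottle with a BLUE screw cap and a label of its own: not to be scanned or moved. Origin at the centre of its underside, z up.

How it is judged:
By the outcome, as a careful person would: the job done as asked, in the order asked, and still so for the second after the job is handed in, with the robot touching nothing.
It also fails if it takes over 70 s, if anything falls off the work surface, if the arm or the gripper's body presses on something with over 40 N, if the wrist force passes 120 N, or if a joint passes its speed limit or range.

## Robot

A 6-joint arm with a two-finger parallel gripper is mounted at the origin on a cart in front of the work surface, level with it; the furniture and walls round the work are solid. World frame = base frame: x ahead of the robot, y to its left, z up, the work surface at z = 0. Lengths are in m, angles in degrees, forces in N, time in s.
With the tool pointing down it reaches from about 0.25 to 0.725 m from the base axis. Payload 9.7 kg.
Tool frame: the origin (TCP) lies on the centre line of the jaws, within the pads' length; the fingertips stand 19 mm ahead of it and the grasp point (between the pads) is the TCP; z points along the fingers, y is the direction in which the jaws open and shut (so a half turn about z gives the same grasp; the last joint's range is limited). The gripper opens to 85 mm and grips with 20 to 120 N. Pads are 22 mm wide; open, the fingers measure 114 mm over their backs; the gripper's body (76 mm by 85 mm) begins 54 mm behind the grasp point. The pads swing forward as they close: fully open they stand 13 mm farther back than shut.
Start: joints at [-66.349, 4.979, 10.078, 95.1, 0, 90], TCP at [0.221, -0.504, 0.213] pointing down, gripper open.
Joint ranges: [-179.16, 179.16], [-48.56, 103.87], [-65.8, 70.77], [-126.05, 130.52], [-82.76, 87.17], [-180, 180]. Speed limits (degrees/s): [127.2, 127.2, 147.25, 180, 180, 180].

## Interface

Orientations are given as [roll, pitch, yaw] about the fixed x, y, z axes, in that order (R = Rz(yaw) Ry(pitch) Rx(roll)).
In Python, from workcell import bot, viewer, job gives the robot as it stands.
- The arm moves only by the tool play_rows, never from a script. Its argument "commands" is a list of rows, each an object of numbers: "tx", "ty", "tz": the shift along the tool's x, y, z in cm; "ax", "ay", "az": the turn, a rotation vector about the tool's x, y, z in rad. A call has 1 to 20 rows; each row is the pose to reach, as a shift and turn from the pose commanded when the call began, along the tool's axes at that moment; what a row does not reach only later rows make up. A row lasts 1/10 s, in which the tool goes at most 50 mm and 8.59 degrees, less where a joint would pass 70% of its speed; a pose out of reach is approached as far as the arm can. A call with a gripper value outside its range is refused whole. "grip" is the finger opening in cm, from 0 to 8.54, set as the call begins (left out, the last holds). The fingers move at their own pace and stop on an object; "newtons" is the grip in N (left out, the last holds). Time passes only in rows, so rows that repeat a pose let the fingers close. It gives the time, the measured TCP pose, the force and the opening at its end, in the units of the state.
- bot.get_obs(): the state, without advancing time (a new reading comes with each control period).
- viewer.camera(name): name is "side" or "top"; returns a dict with "pixels" (384x512x3 uint8, red, green, blue), "depth" (384x512 float32, m along the optical axis (not along the pixel's ray), 0 where there is no reading), "fx", "fy", "cx", "cy" (pixels), "rvec" (rotation vector, rad) and "tvec" (3), from world to camera coordinates, as OpenCV has them. Camera axes: x right, y down, z forward; pixel columns grow to the right and rows downward; lengths in m; the calibration is good to about 2 mm. A picture is of the moment at which its call begins.
- job.job_done(): hands the job in, once; it reports no verdict.
The state is a dict: "time": time; "q": joint angles; "qd": joint speeds; "joint_efforts": joint torques, N m; "ee_pos": TCP position; "tcp_rot": TCP orientation; "wrist_force": force on the tool from outside, world axes, zero at the start; "torque": the same for the moment, N m; "opening": finger opening in m.
Only numpy, scipy, OpenCV 4.12 (cv2) and the standard library are available. Lean on these libraries where they do the work, as an engineer would, in place of code of your own. Each camera call takes 0.05 s, during which the arm holds its last target.

## Working session

There is one attempt and no reset: what is moved stays moved. The work goes in short steps, Python scripts to look and compute and a tool call to move; the robot and the scene stay as the last step left them, time stands still between calls to the robot, and variables do not carry over. Pictures are saved under pics/ and viewed, and the job is handed in when it is done.

Besides the shell and the picture viewer there is one more tool, called after ">>>" by a JSON object that holds its "method" and its "body", one argument or row to a line. play_rows: Moves the arm, as the interface text tells. Its arguments: {"type":"object","properties":{"commands":{"type":"array"},"grip":{"type":"number"},"newtons":{"type":"number"}},"required":["commands"]}

```bash
ls; mkdir -p pics
python3 - <<'E'
from workcell import bot, viewer, job
import cv2,numpy as np
print(bot.get_obs())
for n in("side","top"):
    c=viewer.camera(n); cv2.imwrite(f"pics/{n}0.png",c["pixels"][:,:,::-1]); np.savez(f"{n}0.npz",**c)
    R=cv2.Rodrigues(np.array(c["rvec"]))[0]; print(n,-R.T@np.array(c["tvec"]).ravel(),R[2],c["fx"])
E
```

```text
pics
{'time': 0.0, 'q': array([-6.63474805e+01,  5.01027857e+00,  1.00332580e+01,  9.50986841e+01,
        4.00261455e-04,  9.00015087e+01]), 'qd': array([ 0.06086644, -0.06025311,  0.06190905, -0.0226555 , -0.16490493,
        0.02725069]), 'joint_efforts': array([-2.40664249e-04, -5.20392537e+01,  4.64802217e+01,  1.62716402e-02,
        4.29354003e-06, -1.74083630e-05]), 'ee_pos': array([ 0.22055316, -0.50356225,  0.21188025]), 'tcp_rot': array([-1.79924295e+02, -3.98267723e-04,  2.36510103e+01]), 'wrist_force': array([-0.51830984, -0.91648728,  0.49647255]), 'torque': array([-0.03631183, -0.05694469, -0.00900576]), 'opening': 0.08569067458229919}
side [0.63366194 0.70570933 1.33357181] [-0.04111912 -0.47168909 -0.88080567] 486.528410836291
top [0.40582868 0.02397578 1.64491802] [ 0.11227293  0.01160238 -0.99360967] 483.0826980540725
```

View pics/side0.png

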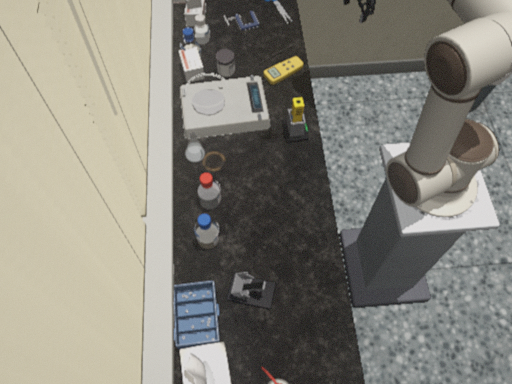

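View pics/top0.png

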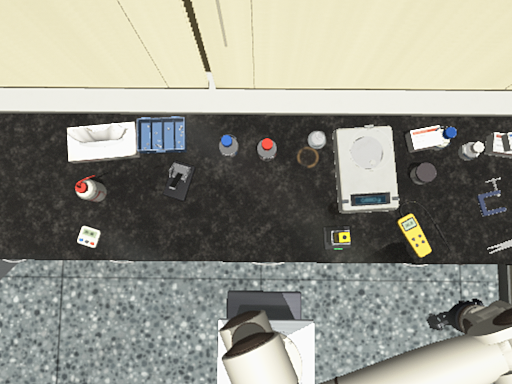

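The side view shows the scanner in its dock at (297,115), the red bottle at (207,190), the blue at (206,230) and the stand at (252,290). In the top view they are at (342,237), (267,148), (228,145) and (180,180).

```bash
cat > h.py <<'E'
import numpy as np,cv2
def load(f):
    return dict(np.load(f))
def cloud(c):
    R=cv2.Rodrigues(np.array(c["rvec"],float))[0];t=np.array(c["tvec"],float).ravel()
    v,u=np.mgrid[0:384,0:512]; d=c["depth"]
    P=np.stack([(u-c["cx"])/c["fx"]*d,(v-c["cy"])/c["fy"]*d,d],-1)
    W=(P-t)@R; W[d==0]=np.nan
    return W
def ray(c,u,v,z):
    R=cv2.Rodrigues(np.array(c["rvec"],float))[0];t=np.array(c["tvec"],float).ravel()
    o=-R.T@t; d=R.T@np.array([(u-c["cx"])/c["fx"],(v-c["cy"])/c["fy"],1.])
    return o+d*(z-o[2])/d[2]
E
python3 - <<'E'
from h import *
for n,boxes in (("top",dict(dock=(322,222,358,254),stand=(160,158,200,205),bott=(212,128,284,166))),("side",dict(dock=(280,90,315,145),stand=(225,265,280,312),bott=(185,165,230,255)))):
    c=load(n+"0.npz");W=cloud(c)
    for k,(a,b,e,f) in boxes.items():
        im=c["pixels"][b:f,a:e,::-1]; s=min(780//(e-a),580//(f-b)); cv2.imwrite(f"pics/{n}_{k}.png",cv2.resize(im,None,fx=s,fy=s,interpolation=cv2.INTER_NEAREST)); print(n,k,s)
    hsv=cv2.cvtColor(c["pixels"],cv2.COLOR_RGB2HSV)
    for k,(lo,hi,bx) in dict(yel=((20,150,90),(35,255,255),boxes["dock"]),red=((0,150,80),(8,255,255),boxes["bott"]),blue=((105,150,60),(125,255,255),boxes["bott"])).items():
        m=cv2.inRange(hsv,lo,hi); q=np.zeros_like(m); a,b,e,f=bx;q[b:f,a:e]=m[b:f,a:e]
        v,u=np.nonzero(q); w=W[q>0]
        top=w[:,2]>np.nanmax(w[:,2])-.006
        print(n,k,len(u),u.mean(),v.mean(),"med",np.nanmedian(w,0),"top",w[top].mean(0),np.nanmin(w[top],0),np.nanmax(w[top],0), w[:,2].max())
E
```

```text
top dock 18
top stand 12
top bott 10
top yel 108 343.3333333333333 236.84259259259258 med [ 0.42235663 -0.23545704  0.15118042] top [ 0.42146042 -0.23619243  0.15768351] [ 0.4099716  -0.24472972  0.15574531] [ 0.43751454 -0.22016595  0.16129734] nan
top red 103 266.79611650485435 143.4271844660194 med [0.71619267 0.00160184 0.13831889] top [0.71463204 0.0038035  0.1418492 ] [ 0.69951679 -0.01107969  0.13947177] [0.72865572 0.01742471 0.14541656] 0.1454165580927618
top blue 93 226.19354838709677 140.247311827957 med [0.72426178 0.13158735 0.13918269] top [0.72475339 0.13298536 0.14211142] [0.71159581 0.11543241 0.14028117] [0.73641486 0.14756627 0.14620727] 0.1462072662392322
side dock 10
side stand 12
side bott 6
side yel 219 297.29680365296804 108.0730593607306 med [ 0.42619813 -0.22045894  0.13599467] top [ 0.42495283 -0.2331342   0.15248274] [ 0.41033675 -0.24957239  0.15009767] [ 0.4401862  -0.21301662  0.15581923] nan
side red 143 205.86713286713288 179.11888111888112 med [0.71684635 0.00969315 0.13777633] top [0.71783027 0.00689305 0.14218742] [ 0.70446484 -0.00810066  0.14032332] [0.73313958 0.02165107 0.14631517] nan
side blue 52 204.26923076923077 221.19230769230768 med [0.72695358 0.1420105  0.13827215] top [0.73154542 0.13690166 0.14243452] [0.71823992 0.1264726  0.14098627] [0.74242235 0.14976798 0.14687132] 0.14687131505078993
```

Run:
```python
import cv2,numpy as np
for n in("top","side"):
    ims=[cv2.imread(f"pics/{n}_{k}.png") for k in("dock","stand","bott")]
    ims=[cv2.resize(i,(int(i.shape[1]*(500/i.shape[0])) if i.shape[0]>=i.shape[1]*.5 else 500,500),interpolation=cv2.INTER_NEAREST) for i in ims]
    o=np.hstack(ims); s=min(800/o.shape[1],1); cv2.imwrite(f"pics/{n}_z.png",cv2.resize(o,None,fx=s,fy=s)); print(o.shape)
```

```text
(500, 1934, 3)
(500, 1153, 3)
```

View pics/top_dock.png

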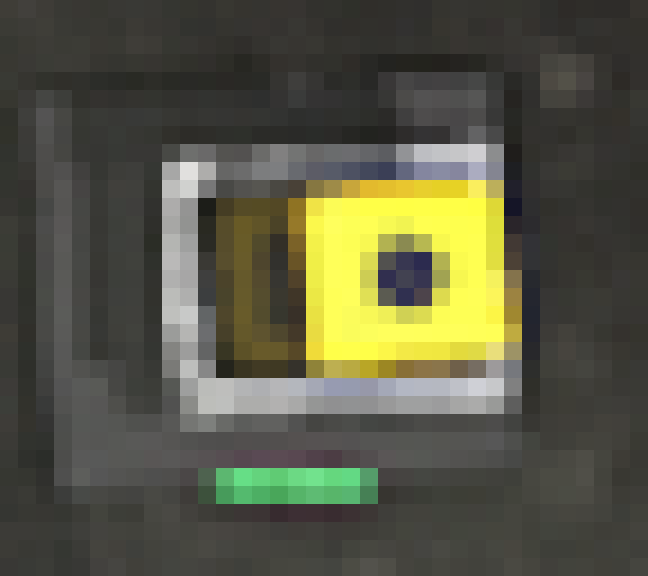

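View pics/top_stand.png

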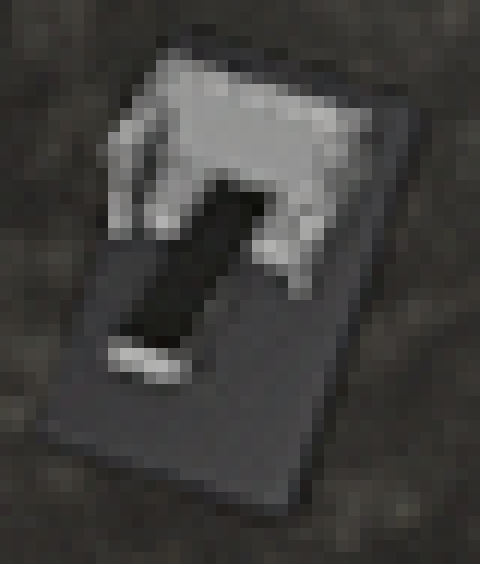

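View pics/side_stand.png

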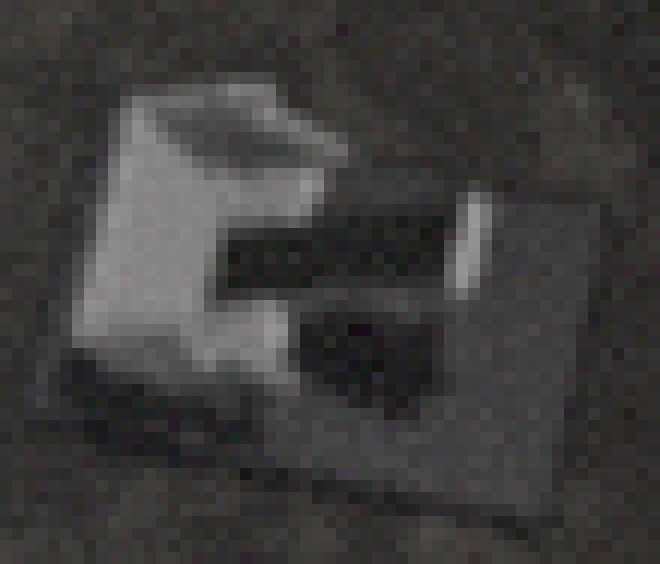

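View pics/side_bott.png

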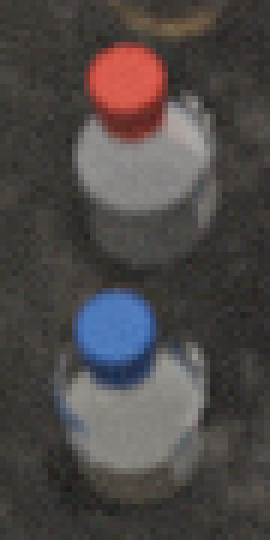

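View pics/top_bott.png

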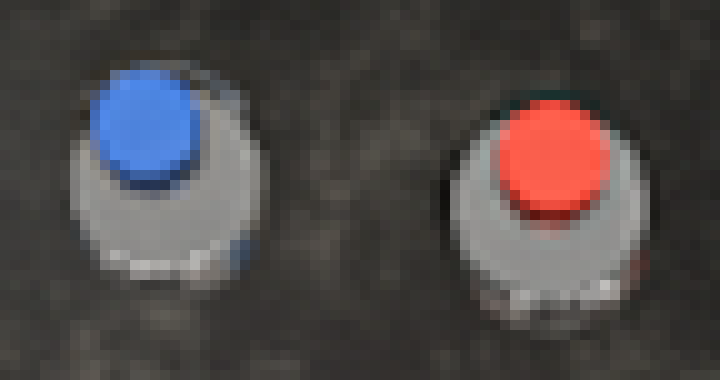

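View pics/side_dock.png

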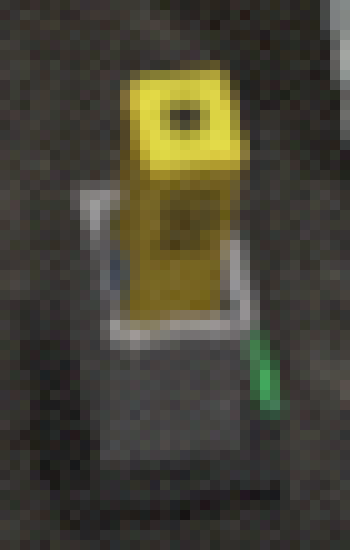

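Run:
```python
from h import *
from workcell import viewer
for n in("side","top"):
    L=[viewer.camera(n) for _ in range(6)]
    c=dict(L[0]); c["pixels"]=np.mean([l["pixels"].astype(float) for l in L],0).round().astype(np.uint8)
    D=np.array([l["depth"] for l in L]); D[D==0]=np.nan; c["depth"]=np.nan_to_num(np.nanmedian(D,0)); np.savez(n+"0.npz",**c)
# stand: foot & dock via top view
for n,bx in (("top",(155,150,205,210)),("side",(220,260,285,315))):
    c=load(n+"0.npz");W=cloud(c);a,b,e,f=bx
    w=W[b:f,a:e].reshape(-1,3); px=c["pixels"][b:f,a:e].reshape(-1,3)
    print(n,np.round(np.nanpercentile(w[:,2],[1,5,20,50]),4))
    for lo,hi in((.006,.018),(.03,.2)):
        m=(w[:,2]>lo)&(w[:,2]<hi); p=w[m]
        print(lo,m.sum(),p.min(0),p.max(0))
        r=cv2.minAreaRect((p[:,:2]*1000).astype(np.float32)); print(r)
        H=cv2.convexHull((p[:,:2]*1000).astype(np.float32))[:,0]; 
    m=(w[:,2]>.006); r=cv2.minAreaRect((w[m][:,:2]*1000).astype(np.float32)); print("all",r)
    np.set_printoptions(linewidth=250)
    print((W[b:f:2,a:e:2,2]*1000).round())
```

```text
top [-0.0047 -0.0033 -0.0017  0.0004]
0.006 467 [0.54337646 0.24930794 0.00605705] [0.71342666 0.35299936 0.01651985]
((629.24658203125, 300.3721008300781), (99.08057403564453, 169.76463317871094), 87.05735778808594)
0.03 349 [0.57455048 0.26004927 0.03016613] [0.71208546 0.37917185 0.08576594]
((656.6864013671875, 309.69183349609375), (153.6770477294922, 85.26947021484375), 23.22447395324707)
all ((632.5596313476562, 304.9464111328125), (183.4324188232422, 120.46574401855469), 11.765796661376953)
[[37. 51. 53. 53. 55. 34. 31. 27. 29. 30. 29. 25. 23. 23. 26. 22.  2.  1. -2. -4. -1. -2. -2. -1.  2.]
 [ 4.  4. -1. -5. -1. -0. -1.  1. -1. -2. -1. -1. -3. -2. -0. -1. -1.  2. -0.  1. -2. -1. -1. -0. -1.]
 [-3. -4. -1.  2. -4.  1. -0.  1. -1.  2. -2. -1.  1. -1. -1. -2. -2. -0.  1. -1. -2.  0. -1. -1. -2.]
 [-2.  2.  0. -2. -0.  1. -3.  2. -1. -4.  2. -2. -0. -2.  2.  3. -1. -2. -4. -3.  1.  1. -0.  0. -3.]
 [-1. -2.  2.  2. -3. -1.  2. -0.  0.  1.  1. -0. -4. -1. -3.  1.  1.  0.  2.  1.  2. -3. -0.  1. -1.]
 [ 1. -3. -2. -2. -2.  1. -5. -2.  0. -4.  8.  1. -0. -0. -0. -1.  1.  2. -1. -2. 
[... 6130 characters left out ...]
0.  1.  1.  0.  1. -2. -1.  1.  1.  1. -1.  1.  3.  7.  8. 12.  9. 12. 10. 10. -1. -1. -1. -0. -0.  1.  0.]
 [ 2. -3. -1. -0.  0. -2.  1. -2. -0. -0. -2.  1.  0. -1. -4. -0.  2.  0. -0. -2. -2. -0. -2.  7.  7.  8. -0. -0.  1. -1. -1. -2. -2.]
 [-2. -2. -1. -1. -1. -0. -0. -1.  0. -1. -1.  1. -1. -1.  1.  1. -1. -1. -1. -0. -3.  1. -2. -1. -1. -1. -3. -0. -0.  1.  0. -0.  0.]
 [ 0. -1. -3.  1. -2.  0.  1. -2. -1.  2.  0.  1.  0. -0. -1. -1.  1. -1. -2.  3. -1.  2. -2. -1. -1. -2.  1.  1. -2. -1.  0.  2. -0.]
 [ 0.  1. -0.  1.  1. -2. -2.  3. -1. -3.  1.  1.  0. -0. -0.  0. -0. -2.  0. -0.  2.  1. -2. -1. -1.  0. -1. -1. -2.  0.  1.  0. -2.]]<stdin>:6: RuntimeWarning: All-NaN slice encountered
```

Run:
```python
from h import *
np.set_printoptions(precision=2,suppress=True,linewidth=200)
# stand
for n,bx in (("top",(158,156,201,206)),("side",(220,260,285,315))):
    c=load(n+"0.npz");W=cloud(c);a,b,e,f=bx
    Z=W[b:f,a:e,2]; m=((Z>.005)&(Z<.1)).astype(np.uint8)
    k,l,s,_=cv2.connectedComponentsWithStats(m,connectivity=4); i=1+s[1:,4].argmax(); mm=l==i
    w=W[b:f,a:e][mm]*1000
    for lo,hi in((6,14),(6,200)):
        p=w[(w[:,2]>lo)&(w[:,2]<hi)]; r=cv2.minAreaRect(p[:,:2].astype(np.float32)); print(n,lo,hi,r)
    for yaw in(-16.8,):
        t=np.radians(yaw);C=np.array([613.6,303.4]); d=w[:,:2]-C
        x=d@[np.cos(t),np.sin(t)]; y=d@[-np.sin(t),np.cos(t)]; z=w[:,2]
        rp=(np.abs(y)<8)&(z>35)&(z<78)&(x<20); print("ramp x+z",np.median((x+z)[rp]),rp.sum(), "want 54.8; mean y of narrow ramp")
        nr=(z>55)&(z<82)&(x<5)&(np.abs(x+z-np.median((x+z)[rp]))<5); print(" narrow ramp y",y[nr].min(),y[nr].max(),y[nr].mean(),"zmax",z[nr].max(), "slope",np.polyfit(x[nr],z[nr],1), "yaw corr",np.degrees(np.polyfit(x[nr],y[nr],1)[0]))
# dock & scanner
for n,bx in (("top",(318,218,362,258)),("side",(278,88,318,148))):
    c=load(n+"0.npz");W=cloud(c);a,b,e,f=bx
    w=W[b:f,a:e].reshape(-1,3)*1000; z=w[:,2]; print(n,"maxz",np.nanmax(z))
    p=w[(z>140)&(z<165)]; r=cv2.minAreaRect(p[:,:2].astype(np.float32)); print("top face",r,p.mean(0),len(p))
    p=w[(z>77)&(z<88)]; r=cv2.minAreaRect(p[:,:2].astype(np.float32)); print("rim",r,p[:,2].mean(),len(p))
    p=w[(z>6)&(z<140)]; r=cv2.minAreaRect(p[:,:2].astype(np.float32)); print("all",r,p[:,2].mean(),len(p))
# bottles
for n in("top","side"):
    c=load(n+"0.npz");W=cloud(c)*1000
    for nm,(cx,cy) in dict(red=(716,5),blue=(728,135)).items():
        d=np.hypot(W[...,0]-cx,W[...,1]-cy); z=W[...,2]
        p=W[(d<45)&(z>30)&(z<85)]
        pc=W[(d<30)&(z>133)&(z<150)]
        r=cv2.minEnclosingCircle(pc[:,:2].astype(np.float32)); print(n,nm,"cap",pc.mean(0),len(pc),r)
        if len(p)>10:
            A=np.c_[2*p[:,:2],np.ones(len(p))]; s=np.linalg.lstsq(A,(p[:,:2]**2).sum(1),rcond=None)[0]; print("  body circle",s[:2],np.sqrt(s[2]+s[0]**2+s[1]**2),len(p))
```

```text
top 6 14 ((612.8172607421875, 301.49395751953125), (77.3348617553711, 125.56803131103516), 72.97545623779297)
top 6 200 ((612.8172607421875, 301.49395751953125), (77.3348617553711, 125.56803131103516), 72.97545623779297)
ramp x+z 50.6258428955556 59 want 54.8; mean y of narrow ramp
 narrow ramp y -12.215491855861039 9.913542467602078 -2.411153901824199 zmax 81.69078711453527 slope [-0.93 51.87] yaw corr 5.996788450895013
side 6 14 ((613.5836791992188, 303.4495849609375), (78.65435028076172, 125.86829376220703), 73.19254302978516)
side 6 200 ((613.5836791992188, 303.4495849609375), (78.65435028076172, 125.86829376220703), 73.19254302978516)
ramp x+z 51.190101001076485 93 want 54.8; mean y of narrow ramp
 narrow ramp y -10.35936759315983 10.932215122758139 0.5298804815129943 zmax 81.68738621632846 slope [-0.98 51.37] yaw corr -6.825257034346501
top maxz 156.32303734956758
top face ((423.82769775390625, -235.3826904296875), (27.58795166015625, 33.93959426879883), 0.4162454307079315) [ 423.71 -234.45  151.27] 114
rim ((424.13677978515625, -235.19284057617188), (45.78099060058594, 60.2538
[... 519 characters left out ...]
3438), (78.22416687011719, 90.24283599853516), 2.0900352001190186) 51.79774063395775 686
top red cap [716.28   3.93 139.17] 97 ((716.66455078125, 3.265434980392456), 17.546348571777344)
  body circle [712.22   3.52] 25.274626196267167 222
top blue cap [725.55 132.84 138.93] 97 ((726.0845947265625, 132.97898864746094), 17.475244522094727)
  body circle [724.22 131.68] 25.357978522486267 224
side red cap [717.18   6.55 138.85] 114 ((717.2911987304688, 5.100161552429199), 17.462987899780273)
  body circle [714.28   8.57] 25.013212088515104 385
side blue cap [726.8  135.72 139.25] 126 ((727.206298828125, 134.7784881591797), 17.265615463256836)
  body circle [725.03 137.  ] 24.850013285577717 385
```

Run:
```python
from h import *
np.set_printoptions(precision=2,suppress=True,linewidth=200)
for n,bx,C in (("top",(158,156,201,206),(612.8,301.5)),("side",(220,260,285,315),(613.6,303.4))):
    c=load(n+"0.npz");W=cloud(c);a,b,e,f=bx
    w=W[b:f,a:e].reshape(-1,3)*1000; w=w[w[:,2]>20]
    t=np.radians(-16.9); d=w[:,:2]-C
    x=d@[np.cos(t),np.sin(t)]; y=d@[-np.sin(t),np.cos(t)]; z=w[:,2]
    toe=(np.abs(y)<18)&(x-z>-8)&(z>28)&(z<44); print(n,"x-z toe",np.median((x-z)[toe]),np.percentile((x-z)[toe],[10,90]),toe.sum())
    ra=(np.abs(y)<9)&(z>32)&(z<80)&(x-z<-12); print("x+z",np.median((x+z)[ra]),ra.sum())
    ch=(np.abs(y)>18)&(z>50)&(x>-10); print("cheek y",np.sort(y[ch])[::8])
# bottle unwrap
tiles=[]
for n,C in (("top",(716.6,3.4)),("side",(717.3,5.2))):
  for nm,CC in(("red",C),("blue",(726.1,133) if n=="top" else (727.2,134.9))):
    c=load(n+"0.npz"); R=cv2.Rodrigues(np.array(c["rvec"],float))[0];t=np.array(c["tvec"],float).ravel()
    az=np.radians(np.arange(90,320,2)); zz=np.arange(95,5,-1.)
    A,Z=np.meshgrid(az,zz); P=np.stack([CC[0]+35*np.cos(A),CC[1]+35*np.sin(A),Z],-1)/1000
    q=P@R.T+t; u=(q[...,0]/q[...,2]*c["fx"]+c["cx"]).astype(np.float32); v=(q[...,1]/q[...,2]*c["fy"]+c["cy"]).astype(np.float32)
    im=cv2.remap(c["pixels"],u,v,cv2.INTER_LINEAR)
    o=-R.T@t; vis=((o[0]*1000-P[...,0]*1000)*np.cos(A)+(o[1]*1000-P[...,1]*1000)*np.sin(A))>0
    im[~vis]=0
    im=cv2.resize(im,None,fx=6,fy=3,interpolation=cv2.INTER_NEAREST)
    for k,d in enumerate(range(90,320,30)): cv2.line(im,((d-90)*3,0),((d-90)*3,10),(0,255,0),1)
    tiles.append(np.ascontiguousarray(im[:140]) if n=="top" else im[:140])
cv2.imwrite("pics/unwrap.png",np.vstack(tiles)[:,:,::-1])
for n,bx,nm in(("top",(245,130,290,166),"a"),("side",(185,165,230,255),"b")):
    a,b,e,f=bx; im=load(n+"0.npz")["pixels"][b:f,a:e,::-1]; s=min(780//(e-a),580//(f-b)); cv2.imwrite(f"pics/bot{nm}.png",cv2.resize(im,None,fx=s,fy=s,interpolation=cv2.INTER_CUBIC)); print(s)
```

```text
top x-z toe 0.1762526987514832 [-3.07  3.75] 53
x+z 50.808864175759254 84
cheek y [-32.87 -29.31 -27.41 -25.    26.22  28.27  29.9 ]
side x-z toe 0.1863090097075002 [-1.39  3.14] 84
x+z 51.03647663948675 118
cheek y [-32.02 -28.19 -27.19 -26.21 -25.65  25.5   27.18  28.39  29.42  30.67  32.81]
16
6
```

View pics/unwrap.png

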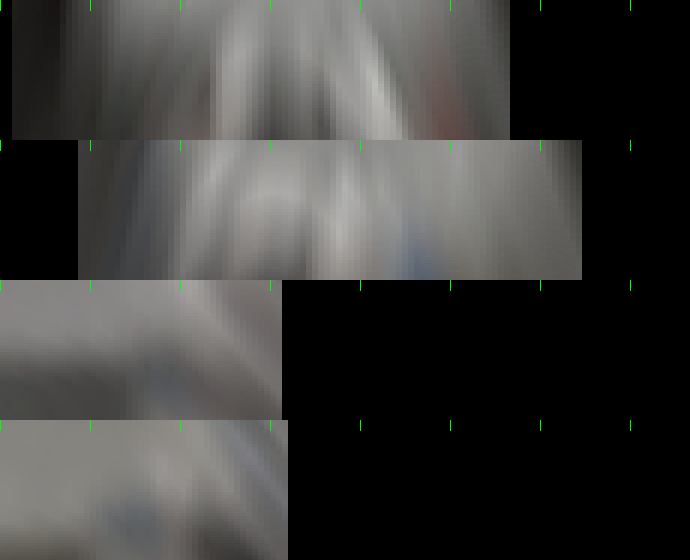

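View pics/bota.png

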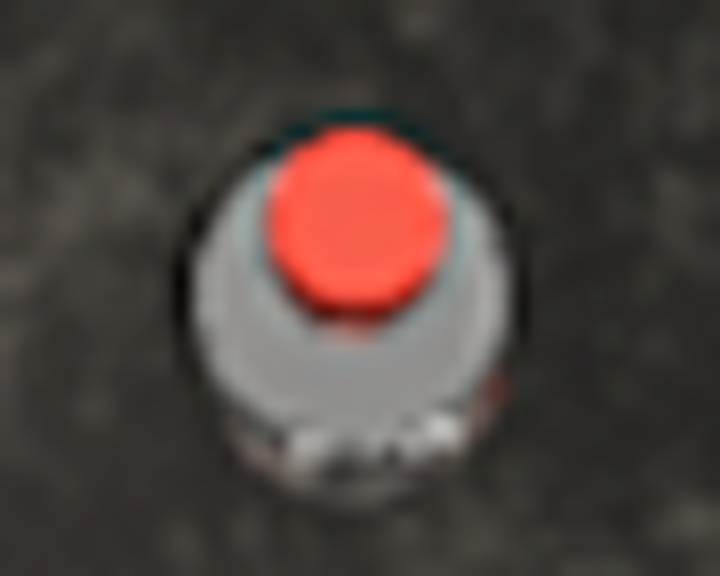

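View pics/botb.png

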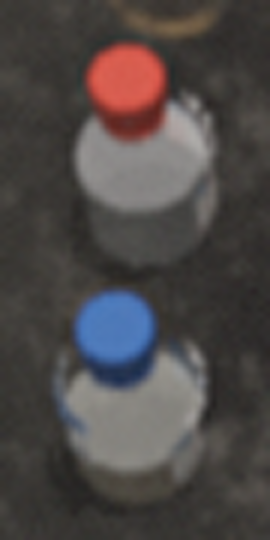

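Run:
```python
from h import *
c=load("top0.npz")
for zz in(40,55,70):
  print(zz)
  for nm,u,v in(("whiteL",310,440),("whiteR",440,430),("redL",258,452),("redR",495,390),("dark mid",372,452)):
    p=ray(c,245+(u+.5)/16-.5,130+(v+.5)/16-.5,zz/1000)*1000; d=p[:2]-[716.6,3.4]; print(nm,np.hypot(*d).round(1),(np.degrees(np.arctan2(d[1],d[0]))%360).round(1))
px=c["pixels"].astype(int)
print("R-G"); print((px[..., 0]-px[...,1])[153:162,256:280]); print("G");print(px[...,1][153:162,256:280])
```

```text
40
whiteL 28.7 166.3
whiteR 32.8 218.8
redL 35.3 149.9
redR 36.3 242.2
dark mid 31.0 191.7
55
whiteL 31.3 167.2
whiteR 34.7 215.6
redL 37.6 151.9
redR 37.2 238.1
dark mid 33.5 190.4
70
whiteL 33.9 168.0
whiteR 36.7 212.6
redL 39.9 153.6
redR 38.3 234.2
dark mid 36.1 189.2
R-G
[[ 1  2  0  0  1  1  1  1  1  0  0  0  0  1  1  1 -1  0 -2 13 19  1  3  1]
 [ 1 -1 -2  0  0  1  2  1  1  0  1  0  0  0  0  1  0 -1  2 27 25 -1  1  2]
 [ 2  1 -1  2  1  0  0  1  1  0  0  0  0  1  0  0  0 -2 10 19 10  0  1  2]
 [ 2  3  0  5  2 -2 -1  0  1  0  0  0  0  0  0  0  0  2 12 12 -1  1  1  1]
 [ 3  1  1  7  4  3  5  2  1  0 -1 -2  0  1  1  1  4  4  7  5  1  2  2  3]
 [ 1  2  2  5  8 10  8  4  2  1  0  2  0  2  3  3  7  4  0  1  1  1  1  2]
 [ 1  3  3  3  6  8  6  6  5  3  3  4  3  3  5  6  4  2  0  0  1  0  2  2]
 [ 2  1  2  2  2  2  4  4  3  2  1  2  2  2  3  3  1  1  2  2  1  2  2  2]
 [ 2  1  2  4  3  2  1  2  3  2  1  2  1  3  2  1  2  3  3  3  4  4  4  3]]
G
[[ 41  42 102 145 150 144 143 142 142 143 144 144 144 144 144 144 145 150
  133  85  47  47  46  43]
 [ 46  44  65 110 143 148 144 144 143 143 143 144 144 144 145 145 147 139
  104  65  49  47  45  42]
 [ 48  42  48  69  99 137 150 147 144 144 143 144 143 144 145 145 131 108
   97  75  46  42  41  44]
 [ 47  43  46  67  74  93 117 128 138 145 145 145 145 148 131 155 190 156
   98  66  42  41  41  44]
 [ 48  46  42  60  90  87  75 149 166 149 129 135 153 134 156 155 162 146
   76  45  42  43  42  41]
 [ 49  46  44  42  80  98  94 140 142 113  88 100 111  75 117 110  85  85
   53  42  48  49  48  45]
 [ 48  45  44  42  51  66  90 111  99  65  53  68  75  75  74  62  62  59
   47  46  55  54  49  47]
 [ 47  46  46  46  46  44  58  79  79  67  70  81  88  81  67  53  52  57
   50  45  53  54  49  44]
 [ 49  47  46  45  52  49  45  48  50  57  63  69  69  53  46  49  52  60
   59  54  54  56  50  43]]
```

Run:
```python
from h import *
c=load("top0.npz")
for zz in(45,55,65):
  L=ray(c,262.45,157.1,zz/1000)*1000;R=ray(c,273.6,156.6,zz/1000)*1000
  for p in(L,R):
    d=p[:2]-[716.6,3.4]; print(zz,p.round(1),np.hypot(*d).round(1),(np.degrees(np.arctan2(d[1],d[0]))%360).round(1))
  print("lateral mid",((L+R)/2)[1]-3.4, 180-np.degrees(np.arcsin((((L+R)/2)[1]-3.4)/30)))
```

```text
45 [687.5  15.1  45. ] 31.3 158.0
45 [689.5 -22.3  45. ] 37.3 223.5
lateral mid -6.987103827472124 193.46807112652456
55 [685.8  15.2  55. ] 33.0 159.1
55 [687.8 -22.   55. ] 38.4 221.4
lateral mid -6.814826983889871 193.12997943723502
65 [684.   15.2  65. ] 34.7 160.1
65 [686.  -21.7  65. ] 39.6 219.4
lateral mid -6.642550140307614 192.79235247073964
```

```bash
cat >> h.py <<'E'
from scipy.spatial.transform import Rotation as Ro
import json,sys
def getc():
    d=json.load(open("cmd.json")); return np.array(d["p"]),Ro.from_matrix(d["R"])
def setc(p,R): json.dump(dict(p=list(map(float,p)),R=R.as_matrix().tolist()),open("cmd.json","w"))
def applied(tx=0,ty=0,tz=0,ax=0,ay=0,az=0):
    p,R=getc(); setc(p+R.apply([tx*10,ty*10,tz*10]),R*Ro.from_rotvec([ax,ay,az]))
def rel(p,R,show=True):
    p0,R0=getc(); t=R0.inv().apply(np.array(p)-p0)/10; a=(R0.inv()*R).as_rotvec()
    print("t cm",t.round(2),"a rad",a.round(3),"dist",np.linalg.norm(t).round(1),"deg",np.degrees(np.linalg.norm(a)).round(1)); return t,a
def axes(x,z):
    x=np.array(x,float);z=np.array(z,float);x/=np.linalg.norm(x);z/=np.linalg.norm(z);return Ro.from_matrix(np.c_[x,np.cross(z,x),z])
SY=np.radians(-16.9); SX=np.array([np.cos(SY),np.sin(SY),0]); SYv=np.array([-np.sin(SY),np.cos(SY),0])
SO=np.array([613.2,302.5,0])-3.85*SX   # stand origin
def st(x,y,z): return SO+x*SX+y*SYv+np.array([0,0,z])
def sv(x,y,z): return x*SX+y*SYv+np.array([0,0,z])
def obs():
    from workcell import bot
    o=bot.get_obs(); p,R=getc(); Rm=Ro.from_euler("xyz",o["tcp_rot"],degrees=True)
    print("t",o["time"],"p",(o["ee_pos"]*1000).round(1),"err p",(o["ee_pos"]*1000-p).round(1),"err rot deg",np.degrees((R.inv()*Rm).as_rotvec()).round(2),"rpy",o["tcp_rot"].round(2),"q",o["q"].round(2),"F",o["wrist_force"].round(1),"T",o["torque"].round(2),"open",round(o["opening"]*1000,1))
    open("log.txt","a").write(json.dumps([list(o["q"]),list(o["ee_pos"]),list(o["tcp_rot"])])+"\n")
E
python3 - <<'E'
from h import *
setc([221,-504,213],Ro.from_euler("xyz",[180,0,23.651],degrees=True))
obs()
t=np.radians(3)
print(st(-39,0,115),st(40,0,36))
rel([424.5,-234.7,200],axes([np.cos(t),np.sin(t),0],[0,0,-1]))
E
```

```text
t 0.7 p [ 220.6 -503.8  212.6] err p [-0.4  0.2 -0.4] err rot deg [-0.01 -0.   -0.  ] rpy [179.99   0.    23.65] q [-66.35   4.98  10.08  95.1   -0.    90.  ] F [0.1 0.1 0.3] T [-0.03 -0.03 -0.01] open 85.5
[572.20053792 314.956589   115.        ] [647.78881106 291.9911157   36.        ]
t cm [ 29.44 -16.5    1.3 ] a rad [ 0.   -0.    0.36] dist 33.8 deg 20.7
```

>>> {"method": "play_rows", "body": {
  "commands": [
    {"tx":14.7,"ty":-8.25,"tz":0,"az":0.18},
    {"tx":29.44,"ty":-16.5,"tz":1.3,"az":0.36},
    {"tx":29.44,"ty":-16.5,"tz":1.3,"az":0.36},
    {"tx":29.44,"ty":-16.5,"tz":1.3,"az":0.36},
    {"tx":29.44,"ty":-16.5,"tz":1.3,"az":0.36},
    {"tx":29.44,"ty":-16.5,"tz":1.3,"az":0.36},
    {"tx":29.44,"ty":-16.5,"tz":1.3,"az":0.36},
    {"tx":29.44,"ty":-16.5,"tz":1.3,"az":0.36},
    {"tx":29.44,"ty":-16.5,"tz":1.3,"az":0.36},
    {"tx":29.44,"ty":-16.5,"tz":1.3,"az":0.36},
    {"tx":29.44,"ty":-16.5,"tz":1.3,"az":0.36},
    {"tx":29.44,"ty":-16.5,"tz":1.3,"az":0.36}
  ],
  "grip": 8.5,
  "newtons": 60
}}

```text
invalid input at $.commands[0]: expected keys tx, ty, tz, ax, ay, az
```

Run:
```python
from h import *
applied(29.44,-16.5,1.3,az=.36); obs()
from workcell import viewer
for n,bx in (("top",(310,205,370,260)),("side",(265,60,330,150))):
    c=viewer.camera(n);a,b,e,f=bx; cv2.imwrite(f"pics/p1{n}.png",cv2.resize(c["pixels"][b:f,a:e,::-1],None,fx=6,fy=6))
    W=cloud(c);w=W[b:f,a:e].reshape(-1,3)*1000
```

```text
t 0.7 p [ 220.6 -503.8  212.6] err p [-203.8 -269.1   12.6] err rot deg [-1.000e-02 -0.000e+00 -2.063e+01] rpy [179.99   0.    23.65] q [-66.35   4.98  10.08  95.1   -0.    90.  ] F [0.1 0.1 0.3] T [-0.03 -0.03 -0.01] open 85.5
```

The call was refused because every row needs all six keys. I'll resend it.

>>> {"method": "play_rows", "body": {
  "commands": [
    {"tx":14.7,"ty":-8.25,"tz":0,"ax":0,"ay":0,"az":0.18},
    {"tx":29.44,"ty":-16.5,"tz":1.3,"ax":0,"ay":0,"az":0.36},
    {"tx":29.44,"ty":-16.5,"tz":1.3,"ax":0,"ay":0,"az":0.36},
    {"tx":29.44,"ty":-16.5,"tz":1.3,"ax":0,"ay":0,"az":0.36},
    {"tx":29.44,"ty":-16.5,"tz":1.3,"ax":0,"ay":0,"az":0.36},
    {"tx":29.44,"ty":-16.5,"tz":1.3,"ax":0,"ay":0,"az":0.36},
    {"tx":29.44,"ty":-16.5,"tz":1.3,"ax":0,"ay":0,"az":0.36},
    {"tx":29.44,"ty":-16.5,"tz":1.3,"ax":0,"ay":0,"az":0.36},
    {"tx":29.44,"ty":-16.5,"tz":1.3,"ax":0,"ay":0,"az":0.36},
    {"tx":29.44,"ty":-16.5,"tz":1.3,"ax":0,"ay":0,"az":0.36},
    {"tx":29.44,"ty":-16.5,"tz":1.3,"ax":0,"ay":0,"az":0.36},
    {"tx":29.44,"ty":-16.5,"tz":1.3,"ax":0,"ay":0,"az":0.36}
  ],
  "grip": 8.5,
  "newtons": 60
}}

```text
time: 2.0
ee_pos: [0.4236, -0.2355, 0.1997]
tcp_rot: [180.0, -0.0, 2.9]
wrist_force: [0.8, 0.7, -0.4]
opening: 0.0852
```

Run:
```python
from h import *
obs()
from workcell import viewer
for n,bx in (("top",(310,205,370,260)),("side",(265,60,330,150))):
    c=viewer.camera(n);a,b,e,f=bx; cv2.imwrite(f"pics/p1{n}.png",cv2.resize(c["pixels"][b:f,a:e,::-1],None,fx=6,fy=6))
```

```text
t 2.0 p [ 423.6 -235.5  199.7] err p [-0.9 -0.7 -0.3] err rot deg [-0.01  0.    0.11] rpy [179.99  -0.     2.91] q [-29.07  -4.22  -0.61  93.61  -0.   148.02] F [ 0.8  0.7 -0.4] T [-0.01  0.   -0.02] open 85.2
```

View pics/p1side.png

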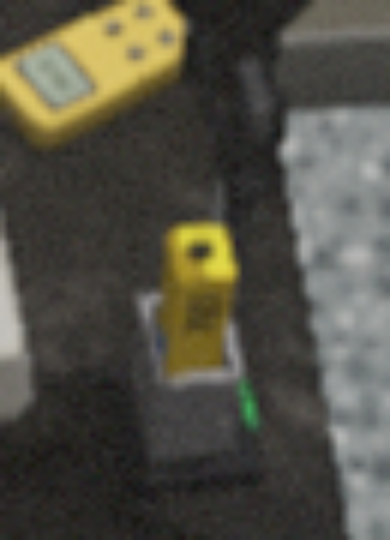

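Run:
```python
from h import *
from workcell import viewer
c=viewer.camera("side"); cv2.imwrite("pics/p1f.png",c["pixels"][:,:,::-1])
```

```text
(no output)
```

View pics/p1f.png

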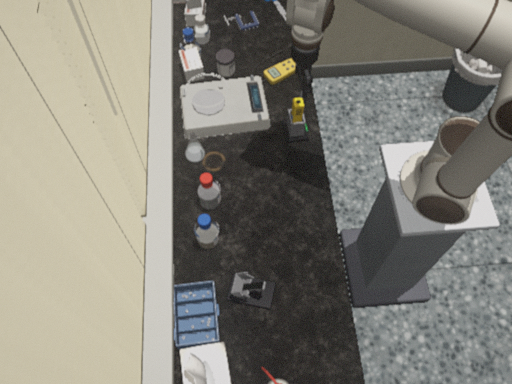

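View pics/p1top.png

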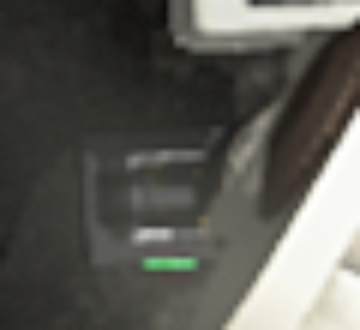

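The side view shows the fingers directly above the scanner, around (305,80). Next I'll descend and grip.

>>> {"method": "play_rows", "body": {
  "commands": [
    {"tx":0,"ty":0,"tz":3,"ax":0,"ay":0,"az":0},
    {"tx":0,"ty":0,"tz":5.5,"ax":0,"ay":0,"az":0},
    {"tx":0,"ty":0,"tz":7.7,"ax":0,"ay":0,"az":0},
    {"tx":0,"ty":0,"tz":7.7,"ax":0,"ay":0,"az":0},
    {"tx":0,"ty":0,"tz":7.7,"ax":0,"ay":0,"az":0}
  ]
}}

```text
time: 2.65
ee_pos: [0.424, -0.2347, 0.1231]
tcp_rot: [-180.0, 0.0, 3.0]
wrist_force: [0.4, -0.5, 1.4]
opening: 0.0851
```

>>> {"method": "play_rows", "body": {
  "commands": [
    {"tx":0,"ty":0,"tz":0,"ax":0,"ay":0,"az":0},
    {"tx":0,"ty":0,"tz":0,"ax":0,"ay":0,"az":0},
    {"tx":0,"ty":0,"tz":0,"ax":0,"ay":0,"az":0},
    {"tx":0,"ty":0,"tz":0,"ax":0,"ay":0,"az":0},
    {"tx":0,"ty":0,"tz":0,"ax":0,"ay":0,"az":0},
    {"tx":0,"ty":0,"tz":0,"ax":0,"ay":0,"az":0},
    {"tx":0,"ty":0,"tz":0,"ax":0,"ay":0,"az":0},
    {"tx":0,"ty":0,"tz":0,"ax":0,"ay":0,"az":0}
  ],
  "grip": 2.0,
  "newtons": 60
}}

```text
time: 3.45
ee_pos: [0.4245, -0.2349, 0.1236]
tcp_rot: [179.9, -0.1, 3.0]
wrist_force: [-0.4, -0.5, 5.4]
opening: 0.0324
```

Run:
```python
from h import *
applied(tz=7.7);obs()
```

```text
t 3.45 p [ 424.5 -234.9  123.6] err p [ 0.1 -0.1  0.6] err rot deg [-0.06  0.08  0.  ] rpy [ 1.7994e+02 -8.0000e-02  3.0200e+00] q [-2.8950e+01 -4.8600e+00 -9.6200e+00  8.5150e+01 -1.0000e-02  1.4803e+02] F [-0.4 -0.5  5.4] T [-0.07  0.09  0.  ] open 32.4
```

>>> {"method": "play_rows", "body": {
  "commands": [
    {"tx":0,"ty":0,"tz":-1,"ax":0,"ay":0,"az":0},
    {"tx":0,"ty":0,"tz":-4,"ax":0,"ay":0,"az":0},
    {"tx":0,"ty":0,"tz":-8,"ax":0,"ay":0,"az":0},
    {"tx":0,"ty":0,"tz":-12,"ax":0,"ay":0,"az":0},
    {"tx":0,"ty":0,"tz":-12,"ax":0,"ay":0,"az":0},
    {"tx":0,"ty":0,"tz":-12,"ax":0,"ay":0,"az":0}
  ]
}}

```text
time: 4.05
ee_pos: [0.4245, -0.2347, 0.2432]
tcp_rot: [180.0, -0.1, 3.0]
wrist_force: [-0.4, -0.3, -3.1]
opening: 0.0322
```

Run:
```python
from h import *
applied(tz=-12);obs()
s=2**-.5
R=axes(sv(1,0,1),sv(1,0,-1))
f=st(-39,0,115)
print(f); rel(f+60*sv(s,0,s)+8*sv(-s,0,s),R)
from workcell import viewer
for n in("top","side"):
    c=viewer.camera(n); cv2.imwrite(f"pics/p2{n}.png",c["pixels"][:,:,::-1])
```

```text
t 4.05 p [ 424.5 -234.7  243.2] err p [-0.   0.   0.2] err rot deg [-0.03  0.06 -0.  ] rpy [ 1.7997e+02 -6.0000e-02  3.0200e+00] q [-28.94  -3.19   5.24  98.36   0.   148.03] F [-0.4 -0.3 -3.1] T [ 0.01  0.02 -0.04] open 32.2
[572.20053792 314.956589   115.        ]
t cm [ 21.11 -52.86   7.99] a rad [-0.137  0.777  0.33 ] dist 57.5 deg 49.0
```

View pics/p2side.png

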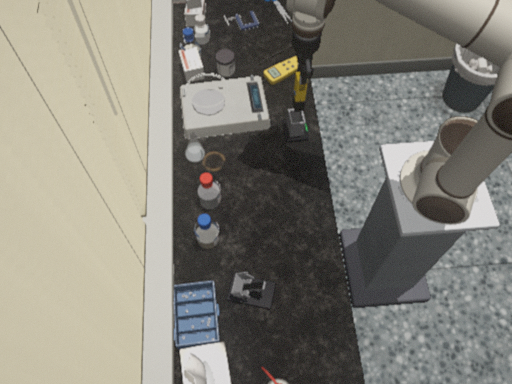

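>>> {"method": "play_rows", "body": {
  "commands": [
    {"tx":1.2,"ty":-3,"tz":0,"ax":0,"ay":0,"az":0},
    {"tx":3,"ty":-7.5,"tz":0,"ax":-0.01,"ay":0.06,"az":0.02},
    {"tx":5,"ty":-12,"tz":0,"ax":-0.02,"ay":0.14,"az":0.06},
    {"tx":6.5,"ty":-16,"tz":0,"ax":-0.035,"ay":0.2,"az":0.085},
    {"tx":8.5,"ty":-21,"tz":0,"ax":-0.05,"ay":0.28,"az":0.12},
    {"tx":10.5,"ty":-26,"tz":0,"ax":-0.065,"ay":0.37,"az":0.155},
    {"tx":12.3,"ty":-31,"tz":0,"ax":-0.08,"ay":0.45,"az":0.19},
    {"tx":14.2,"ty":-35.5,"tz":0,"ax":-0.09,"ay":0.53,"az":0.225},
    {"tx":16,"ty":-40,"tz":0,"ax":-0.105,"ay":0.6,"az":0.255},
    {"tx":18,"ty":-45,"tz":0,"ax":-0.12,"ay":0.68,"az":0.29},
    {"tx":20,"ty":-49.5,"tz":0,"ax":-0.13,"ay":0.74,"az":0.315},
    {"tx":21.11,"ty":-52.86,"tz":0,"ax":-0.137,"ay":0.777,"az":0.33},
    {"tx":21.11,"ty":-52.86,"tz":0,"ax":-0.137,"ay":0.777,"az":0.33},
    {"tx":21.11,"ty":-52.86,"tz":0,"ax":-0.137,"ay":0.777,"az":0.33},
    {"tx":21.11,"ty":-52.86,"tz":0,"ax":-0.137,"ay":0.777,"az":0.33},
    {"tx":21.11,"ty":-52.86,"tz":0,"ax":-0.137,"ay":0.777,"az":0.33}
  ]
}}

```text
time: 5.75
ee_pos: [0.5217, -0.1161, 0.2427]
tcp_rot: [178.4, -45.0, -11.6]
wrist_force: [-0.3, 0.3, -1.9]
opening: 0.0323
```

Run:
```python
from h import *
applied(21.11,-52.86,0,-.137,.777,.33);obs()
s=2**-.5
R=axes(sv(1,0,1),sv(1,0,-1))
f=st(-39,0,115)
rel(f+60*sv(s,0,s)+8*sv(-s,0,s),R)
from workcell import viewer
for n in("top","side"):
    c=viewer.camera(n); cv2.imwrite(f"pics/p3{n}.png",c["pixels"][:,:,::-1])
```

```text
t 5.75 p [ 521.7 -116.1  242.7] err p [-8.560e+01 -4.203e+02 -3.000e-01] err rot deg [ 2.22  0.04 -3.75] rpy [178.44 -44.97 -11.61] q [-11.69 -44.19 -37.27  51.94  -1.5  179.94] F [-0.3  0.3 -1.9] T [0.23 1.   0.  ] open 32.3
t cm [-5.65 -0.    5.65] a rad [ 0.001  0.    -0.   ] dist 8.0 deg 0.0
```

View pics/p3side.png

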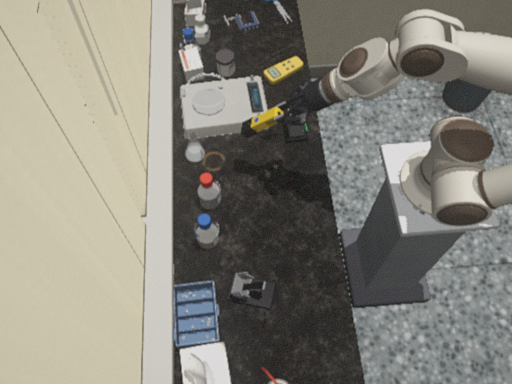

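```bash
cat >> h.py <<'E'
def sync():
    from workcell import bot
    o=bot.get_obs(); setc(o["ee_pos"]*1000,Ro.from_euler("xyz",o["tcp_rot"],degrees=True))
E
python3 - <<'E'
from h import *
sync();p,R=getc()
s=2**-.5
Rf=axes(sv(-1,0,-1),sv(1,0,-1))
pre=st(-39,0,115)+60*sv(s,0,s)+8*sv(-s,0,s)+[0,0,80]
R2=R*Ro.from_rotvec([0,0,-2.7]); print(pre)
rel(pre,R2)
t=R2.inv()*Rf; print(t.as_rotvec())
E
```

```text
[607.38214535 304.26759939 243.08326112]
t cm [-2.000e-02 -4.288e+01 -1.240e+00] a rad [-0.   0.  -2.7] dist 42.9 deg 154.7
[ 0.03759559 -0.00771203 -0.37621244]
```

>>> {"method": "play_rows", "body": {
  "commands": [
    {"tx":0,"ty":0,"tz":0,"ax":0,"ay":0,"az":-0.14},
    {"tx":0,"ty":0,"tz":0,"ax":0,"ay":0,"az":-0.28},
    {"tx":0,"ty":-2,"tz":-0.1,"ax":0,"ay":0,"az":-0.42},
    {"tx":0,"ty":-5,"tz":-0.2,"ax":0,"ay":0,"az":-0.56},
    {"tx":0,"ty":-8,"tz":-0.3,"ax":0,"ay":0,"az":-0.7},
    {"tx":0,"ty":-11,"tz":-0.4,"ax":0,"ay":0,"az":-0.84},
    {"tx":0,"ty":-14,"tz":-0.5,"ax":0,"ay":0,"az":-0.98},
    {"tx":0,"ty":-17,"tz":-0.6,"ax":0,"ay":0,"az":-1.12},
    {"tx":0,"ty":-20,"tz":-0.6,"ax":0,"ay":0,"az":-1.26},
    {"tx":0,"ty":-23,"tz":-0.7,"ax":0,"ay":0,"az":-1.4},
    {"tx":0,"ty":-26,"tz":-0.8,"ax":0,"ay":0,"az":-1.54},
    {"tx":0,"ty":-29,"tz":-0.9,"ax":0,"ay":0,"az":-1.68},
    {"tx":0,"ty":-32,"tz":-0.9,"ax":0,"ay":0,"az":-1.82},
    {"tx":0,"ty":-35,"tz":-1.0,"ax":0,"ay":0,"az":-1.96},
    {"tx":0,"ty":-38,"tz":-1.1,"ax":0,"ay":0,"az":-2.1},
    {"tx":0,"ty":-40,"tz":-1.2,"ax":0,"ay":0,"az":-2.24},
    {"tx":0,"ty":-42,"tz":-1.24,"ax":0,"ay":0,"az":-2.38},
    {"tx":0,"ty":-42.88,"tz":-1.24,"ax":0,"ay":0,"az":-2.52},
    {"tx":0,"ty":-42.88,"tz":-1.24,"ax":0,"ay":0,"az":-2.66},
    {"tx":0,"ty":-42.88,"tz":-1.24,"ax":0,"ay":0,"az":-2.7}
  ]
}}

```text
time: 7.85
ee_pos: [0.6075, 0.3052, 0.2425]
tcp_rot: [158.3, 40.5, 134.7]
wrist_force: [0.2, -0.4, -1.5]
opening: 0.0321
```

Run:
```python
from h import *
obs();applied(0,-42.88,-1.24,0,0,-2.7);obs()
s=2**-.5
Rf=axes(sv(-1,0,-1),sv(1,0,-1))
f=st(-39,0,115)
rel(f+60*sv(s,0,s)+8*sv(-s,0,s),Rf)
```

```text
t 7.85 p [607.5 305.2 242.5] err p [ 8.580e+01  4.212e+02 -2.000e-01] err rot deg [ 2.0000e-02  1.0000e-02 -1.5505e+02] rpy [158.34  40.46 134.74] q [ 41.77  -7.67 -10.92  57.26 -35.68  69.29] F [ 0.2 -0.4 -1.5] T [ 0.27  0.93 -0.06] open 32.1
t 7.85 p [607.5 305.2 242.5] err p [ 0.   0.9 -0.7] err rot deg [-0.    0.02 -0.36] rpy [158.34  40.46 134.74] q [ 41.77  -7.67 -10.92  57.26 -35.68  69.29] F [ 0.2 -0.4 -1.5] T [ 0.27  0.93 -0.06] open 32.1
t cm [ 5.19 -2.29  5.66] a rad [ 0.038 -0.008 -0.376] dist 8.0 deg 21.7
```

>>> {"method": "play_rows", "body": {
  "commands": [
    {"tx":1,"ty":-0.5,"tz":1,"ax":0.01,"ay":0,"az":-0.13},
    {"tx":2.5,"ty":-1.1,"tz":2.7,"ax":0.02,"ay":-0.004,"az":-0.25},
    {"tx":4,"ty":-1.8,"tz":4.3,"ax":0.038,"ay":-0.008,"az":-0.376},
    {"tx":5.19,"ty":-2.29,"tz":5.66,"ax":0.038,"ay":-0.008,"az":-0.376},
    {"tx":5.19,"ty":-2.29,"tz":5.66,"ax":0.038,"ay":-0.008,"az":-0.376},
    {"tx":5.19,"ty":-2.29,"tz":5.66,"ax":0.038,"ay":-0.008,"az":-0.376},
    {"tx":5.19,"ty":-2.29,"tz":5.66,"ax":0.038,"ay":-0.008,"az":-0.376}
  ]
}}

```text
time: 8.55
ee_pos: [0.608, 0.3045, 0.1649]
tcp_rot: [179.8, 45.1, 162.9]
wrist_force: [0.5, -1.1, -1.3]
opening: 0.0318
```

Run:
```python
from h import *
applied(5.19,-2.29,5.66,.038,-.008,-.376);obs()
s=2**-.5
Rf=axes(sv(-1,0,-1),sv(1,0,-1))
f=st(-39,0,115)
rel(f+8*sv(-s,0,s),Rf)
from workcell import viewer
o=[]
for n,bx in (("top",(120,130,240,230)),("side",(190,220,310,320))):
    c=viewer.camera(n);np.savez(f"p4{n}.npz",**c);a,b,e,f_=bx; o.append(cv2.resize(c["pixels"][b:f_,a:e,::-1],None,fx=3.3,fy=3.3))
    W=cloud(c)[b:f_,a:e]*1000;hsv=cv2.cvtColor(c["pixels"],cv2.COLOR_RGB2HSV)[b:f_,a:e]
    m=cv2.inRange(hsv,(20,110,60),(35,255,255))>0; w=W[m];w=w[w[:,2]>40]
    if len(w)>5:
        d=w-SO; print(n,len(w),"stand coords x",(d@SX).min(),(d@SX).max(),"y",(d@SYv).min(),(d@SYv).max(),"x+z",np.percentile((d@SX)+w[:,2],[2,50,98]))
cv2.imwrite("pics/p4.png",np.hstack(o))
```

```text
t 8.55 p [608.  304.5 164.9] err p [0.6 0.3 1.9] err rot deg [-0.06 -0.11  0.11] rpy [179.84  45.12 162.92] q [ 42.38  -5.03 -16.85  50.99 -37.51  50.  ] F [ 0.5 -1.1 -1.3] T [0.26 0.96 0.03] open 31.8
t cm [ 6.    0.   -0.01] a rad [-0.  0. -0.] dist 6.0 deg 0.0
top 295 stand coords x -35.02495629675372 55.36542051275521 y -16.874876982484174 18.442788939336342 x+z [144.56844624 179.35055365 187.18828211]
side 476 stand coords x -32.037554269044904 57.21970732208193 y -16.903678717199497 21.64422184856038 x+z [144.4356887  180.22618512 185.9664675 ]
```

View pics/p4.png

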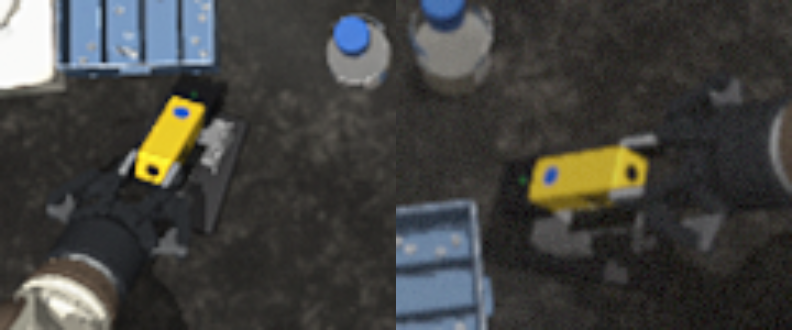

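Run:
```python
from h import *
for n,bx in (("top",(120,130,240,230)),("side",(190,220,310,320))):
    c=load(f"p4{n}.npz");a,b,e,f_=bx
    W=cloud(c)[b:f_,a:e]*1000;hsv=cv2.cvtColor(c["pixels"],cv2.COLOR_RGB2HSV)[b:f_,a:e]
    m=cv2.inRange(hsv,(20,110,60),(35,255,255))>0; w=W[m];d=w-SO;x=d@SX;y=d@SYv;z=w[:,2]
    k=(x+z>174)&(x+z<188)&(abs(y)<13)
    A=np.c_[x[k],y[k],np.ones(k.sum())];s=np.linalg.lstsq(A,z[k],rcond=None)[0]
    al=(x-z)/2**.5
    print(n,k.sum(),s,"tilt",np.degrees(np.arctan(-s[0])),"off",np.median((x+z)[k]),"along",np.percentile(al[k],[1,99]), "yaw",np.degrees(np.polyfit(al[(x+z>150)],y[(x+z>150)],1)[0]))
```

```text
top 148 [-9.91737971e-01 -3.51364093e-02  1.81472904e+02] tilt 44.76232984692525 off 181.58230894243462 along [-148.89035152  -50.20528061] yaw -1.660372856456073
side 231 [-9.96774585e-01 -2.01755746e-02  1.82092964e+02] tilt 44.90744948589998 off 182.13013925387645 along [-148.30018268  -47.31694216] yaw 4.040043601467043
```

>>> {"method": "play_rows", "body": {
  "commands": [
    {"tx":1.5,"ty":0,"tz":0,"ax":0,"ay":0,"az":0},
    {"tx":3,"ty":0,"tz":0,"ax":0,"ay":0,"az":0},
    {"tx":4.3,"ty":0,"tz":0,"ax":0,"ay":0,"az":0},
    {"tx":5.1,"ty":0,"tz":0,"ax":0,"ay":0,"az":0},
    {"tx":5.6,"ty":0,"tz":0,"ax":0,"ay":0,"az":0},
    {"tx":5.6,"ty":0,"tz":0,"ax":0,"ay":0,"az":0},
    {"tx":5.6,"ty":0,"tz":0,"ax":0,"ay":0,"az":0}
  ]
}}

```text
time: 9.35
ee_pos: [0.5698, 0.3157, 0.1239]
tcp_rot: [180.0, 45.1, 163.0]
wrist_force: [1.0, 0.3, -1.5]
opening: 0.0324
```

>>> {"method": "play_rows", "body": {
  "commands": [
    {"tx":0.2,"ty":0,"tz":0,"ax":0,"ay":0,"az":0},
    {"tx":0.4,"ty":0,"tz":0,"ax":0,"ay":0,"az":0},
    {"tx":0.4,"ty":0,"tz":0,"ax":0,"ay":0,"az":0}
  ]
}}

```text
time: 9.65
ee_pos: [0.5673, 0.3163, 0.1211]
tcp_rot: [180.0, 45.1, 163.0]
wrist_force: [1.7, -0.4, -1.1]
opening: 0.0321
```

Run:
```python
from h import *
applied(6);obs()
```

```text
t 9.65 p [567.3 316.3 121.1] err p [ 0.4 -0.3  0.5] err rot deg [ 0.02 -0.1   0.07] rpy [179.96  45.11 162.99] q [ 46.36  -5.97 -22.25  49.46 -39.27  54.59] F [ 1.7 -0.4 -1.1] T [0.19 0.47 0.05] open 32.1
```

>>> {"method": "play_rows", "body": {
  "commands": [
    {"tx":0.05,"ty":0,"tz":0.3,"ax":0,"ay":0,"az":0},
    {"tx":0.05,"ty":0,"tz":0.6,"ax":0,"ay":0,"az":0},
    {"tx":0.05,"ty":0,"tz":0.9,"ax":0,"ay":0,"az":0},
    {"tx":0.05,"ty":0,"tz":0.9,"ax":0,"ay":0,"az":0}
  ]
}}

```text
time: 10.05
ee_pos: [0.5731, 0.3149, 0.1149]
tcp_rot: [179.9, 45.1, 163.0]
wrist_force: [-5.9, 1.2, 5.8]
opening: 0.032
```

>>> {"method": "play_rows", "body": {
  "commands": [
    {"tx":0,"ty":0,"tz":0.1,"ax":0,"ay":0,"az":0},
    {"tx":0,"ty":0,"tz":0.2,"ax":0,"ay":0,"az":0},
    {"tx":0,"ty":0,"tz":0.2,"ax":0,"ay":0,"az":0}
  ]
}}

```text
time: 10.35
ee_pos: [0.5743, 0.3155, 0.1155]
tcp_rot: [179.8, 45.2, 163.0]
wrist_force: [-18.9, 3.4, 18.5]
opening: 0.0323
```

Run:
```python
from h import *
applied(.05,0,1.1);obs()
from workcell import viewer
o=[]
for n,bx in (("top",(120,130,240,230)),("side",(190,220,310,320))):
    c=viewer.camera(n);a,b,e,f_=bx; o.append(cv2.resize(c["pixels"][b:f_,a:e,::-1],None,fx=3.3,fy=3.3))
    W=cloud(c)[b:f_,a:e]*1000;hsv=cv2.cvtColor(c["pixels"],cv2.COLOR_RGB2HSV)[b:f_,a:e]
    m=cv2.inRange(hsv,(20,110,60),(35,255,255))>0; w=W[m];d=w-SO;x=d@SX;y=d@SYv;z=w[:,2]
    k=(x+z>87)&(x+z<110)&(abs(y)<13);al=(x-z)/2**.5
    A=np.c_[x[k],y[k],np.ones(k.sum())];s=np.linalg.lstsq(A,z[k],rcond=None)[0]
    print(n,k.sum(),"tilt",np.degrees(np.arctan(-s[0])),"off (want 97.2)",np.median((x+z)[k]),"tail along (want -137)",np.percentile(al[k],[1,99]),"y",np.percentile(y,[1,99]))
cv2.imwrite("pics/p5.png",np.hstack(o))
```

```text
t 10.35 p [574.3 315.5 115.5] err p [0.3 1.1 3. ] err rot deg [-0.15 -0.18  0.08] rpy [179.78  45.19 162.97] q [ 45.73  -5.51 -22.58  47.97 -38.98  53.71] F [-18.9   3.4  18.5] T [-0.73  1.   -0.99] open 32.3
top 155 tilt 44.68675759499782 off (want 97.2) 96.86627333367421 tail along (want -137) [-140.93025537  -39.22093457] y [nan nan]
side 232 tilt 44.08962079500458 off (want 97.2) 97.86883315177708 tail along (want -137) [-138.47066664  -39.16909255] y [-57.13258478  21.15861529]
```

View pics/p5.png

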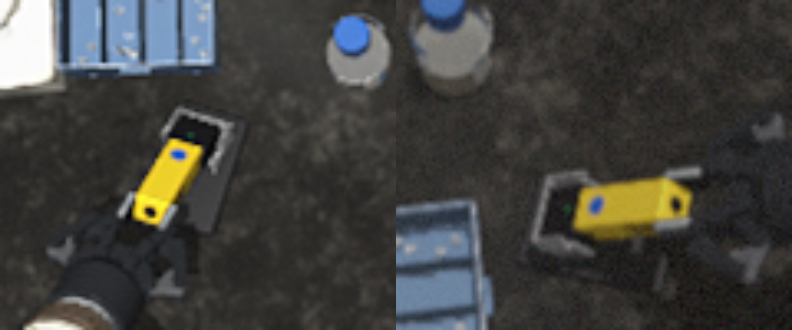

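The scanner is lying in the stand between the cheeks (top view around (190,130)), against the toe. I'll ease off and let go.

>>> {"method": "play_rows", "body": {
  "commands": [
    {"tx":0,"ty":0,"tz":-0.2,"ax":0,"ay":0,"az":0},
    {"tx":0,"ty":0,"tz":-0.2,"ax":0,"ay":0,"az":0}
  ]
}}

```text
time: 10.65
ee_pos: [0.573, 0.315, 0.1149]
tcp_rot: [179.9, 45.1, 163.0]
wrist_force: [-5.3, 0.8, 6.5]
opening: 0.0316
```

>>> {"method": "play_rows", "body": {
  "commands": [
    {"tx":0,"ty":0,"tz":0,"ax":0,"ay":0,"az":0},
    {"tx":0,"ty":0,"tz":0,"ax":0,"ay":0,"az":0},
    {"tx":0,"ty":0,"tz":0,"ax":0,"ay":0,"az":0},
    {"tx":0,"ty":0,"tz":0,"ax":0,"ay":0,"az":0},
    {"tx":0,"ty":0,"tz":-2,"ax":0,"ay":0,"az":0},
    {"tx":0,"ty":0,"tz":-6,"ax":0,"ay":0,"az":0},
    {"tx":0,"ty":0,"tz":-9,"ax":0,"ay":0,"az":0},
    {"tx":0,"ty":0,"tz":-9,"ax":0,"ay":0,"az":0},
    {"tx":0,"ty":0,"tz":-9,"ax":0,"ay":0,"az":0}
  ],
  "grip": 8.5
}}

```text
time: 11.55
ee_pos: [0.5118, 0.3336, 0.1776]
tcp_rot: [180.0, 45.1, 163.1]
wrist_force: [-1.1, -0.8, -0.2]
opening: 0.085
```

```bash
cat > see.py <<'E'
from h import *
from workcell import viewer
def see(tag):
    o=[]
    for n,bx in (("top",(120,130,240,230)),("side",(190,220,310,320))):
        c=viewer.camera(n);np.savez(f"{tag}{n}.npz",**c);a,b,e,f_=bx; o.append(cv2.resize(c["pixels"][b:f_,a:e,::-1],None,fx=3.3,fy=3.3))
        W=cloud(c)[b:f_,a:e]*1000;hsv=cv2.cvtColor(c["pixels"],cv2.COLOR_RGB2HSV)[b:f_,a:e]
        m=cv2.inRange(hsv,(20,110,60),(35,255,255))>0; w=W[m];d=w-SO;x=d@SX;y=d@SYv;z=w[:,2]
        k=(x+z>87)&(x+z<110)&(abs(y)<25);al=(x-z)/2**.5
        if k.sum()<10: print(n,"none");continue
        A=np.c_[x[k],y[k],np.ones(k.sum())];s=np.linalg.lstsq(A,z[k],rcond=None)[0]
        print(n,k.sum(),"tilt",np.degrees(np.arctan(-s[0])).round(2),"off (want 97.2)",np.median((x+z)[k]).round(1),"tail along (want -137)",np.percentile(al[k],[1,99]).round(1),"y",np.percentile(y[k],[1,99]).round(1))
    cv2.imwrite(f"pics/{tag}.png",np.hstack(o))
E
python3 - <<'E'
from see import *
applied(0,0,-.2);applied(0,0,-9);obs();see("p6")
# fit kinematics model
L=[json.loads(l) for l in open("log.txt")]
from scipy.optimize import least_squares
Rz=lambda a:Ro.from_euler("z",a,degrees=True)
Ry=lambda a:Ro.from_euler("y",a,degrees=True)
def fk(q,k):
    h,r0,L1,a2,L2,a3,lat,d5x,d5z,d6=k
    # planar (x fwd,z up); q2 lean forward, q3 elbow raise, pitch
    p=np.array([r0,lat,h])+Ry(q[1]).apply([a2,0,L1])+Ry(q[1]-q[2]).apply([L2,0,a3])
    R=Ry(q[1]-q[2]+q[3])       # tool along local +x at 0 -> pitch 90=down
    R=R*Rz(-q[4]) if SG>0 else R*Rz(q[4])
    p=p+Ry(q[1]-q[2]+q[3]).apply([d5x,0,d5z])+R.apply([d6,0,0])
    return Rz(q[0]).apply(p), Rz(q[0]).apply(R.apply([1,0,0]))
for SG in(1,-1):
    def res(k):
        o=[]
        for q,p,r in L:
            P,z=fk(q,k); zt=Ro.from_euler("xyz",r,degrees=True).apply([0,0,1]); o+=list((P-p)*10)+list(z-zt)
        return np.array(o+list((k-k0)*.001))
    k0=np.array([.3,0,.4,0,.4,0,0,.1,0,.2])
    s=least_squares(res,k0); print(SG,np.abs(s.fun[:-10]).max(),len(L),s.x.round(3))
E
```

```text
t 11.55 p [511.8 333.6 177.6] err p [0.1 0.3 0.1] err rot deg [-0.05 -0.05  0.01] rpy [179.95  45.06 163.07] q [ 52.3   -9.03 -18.17  61.24 -41.42  61.74] F [-1.1 -0.8 -0.2] T [ 0.14  0.63 -0.06] open 85.0
top 202 tilt 43.96 off (want 97.2) 95.9 tail along (want -137) [-137.3  -41.4] y [-15.7  17. ]
side 330 tilt 44.23 off (want 97.2) 96.7 tail along (want -137) [-139.   -38.7] y [-13.3  20.9]
1 1.0470247003358781 12 [ 0.254  0.159  0.369 -0.167  0.329 -0.044 -0.003  0.689  0.19  -0.295]
-1 2.5088641164572323e-08 12 [ 0.16   0.     0.42   0.     0.519  0.036 -0.     0.144 -0.     0.304]
```

View pics/p6.png

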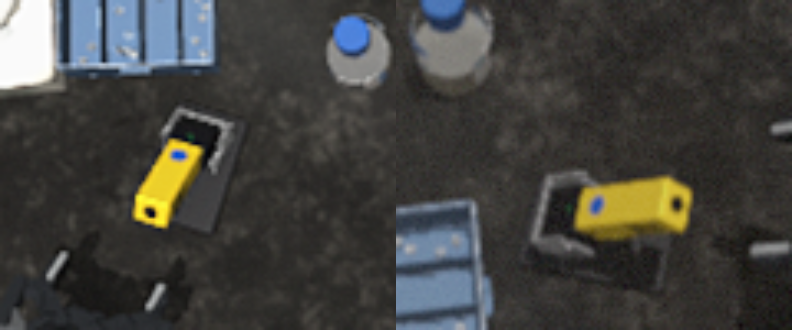

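```bash
cat > kin.py <<'E'
from h import *
from scipy.optimize import least_squares
K=None
def R5(q): 
    return Ro.from_euler("z",q[0],degrees=True)*Ro.from_euler("y",q[1]-q[2]+q[3],degrees=True)*Ro.from_euler("z",q[4],degrees=True)
k=dict(h=.16,L1=.42,L2=.519,a3=.036,d5=.144,d6=.304)
def pos(q):
    a=Ro.from_euler("y",q[1],degrees=True);b=Ro.from_euler("y",q[1]-q[2],degrees=True);c=Ro.from_euler("y",q[1]-q[2]+q[3],degrees=True)
    p=np.array([0,0,k["h"]])+a.apply([0,0,k["L1"]])+b.apply([k["L2"],0,k["a3"]])+c.apply([k["d5"],0,0])+(c*Ro.from_euler("z",q[4],degrees=True)).apply([k["d6"],0,0])
    return Ro.from_euler("z",q[0],degrees=True).apply(p)*1000
L=[json.loads(l) for l in open("log.txt")]
def off(q,r): return (R5(q).inv()*Ro.from_euler("xyz",r,degrees=True))
# R = R5 * B(q6); z_tool = x -> find const C: B = Rx(s*q6)*C
def fitC():
    for s in(1,-1):
        Cs=[Ro.from_euler("x",-s*q[5],degrees=True)*off(q,r) for q,p,r in L]
        if max((Cs[0].inv()*c).magnitude() for c in Cs)<.02: return s,Cs[0]
S,C=fitC()
def fk(q): return pos(q),R5(q)*Ro.from_euler("x",S*q[5],degrees=True)*C
lo=np.array([-179.16,-48.56,-65.8,-126.05,-82.76,-180]);hi=np.array([179.16,103.87,70.77,130.52,87.17,180])
def ik(p,R,q0):
    best=None
    rng=np.random.default_rng(0)
    for i in range(12):
        s0=np.array(q0,float)+(0 if i==0 else rng.normal(0,30,6)); s0=np.clip(s0,lo+1,hi-1)
        def f(q):
            P,Q=fk(q); return np.r_[(P-p)/100,(R.inv()*Q).as_rotvec()*2]
        s=least_squares(f,s0,bounds=(lo,hi))
        e=np.linalg.norm(s.fun)
        if best is None or (e<1e-4 and (best[0]>1e-4 or np.abs(s.x-q0).max()<np.abs(best[1]-q0).max())) or (best[0]>1e-4 and e<best[0]): best=(e,s.x)
    return best
def rep(nm,p,R,q0):
    e,q=ik(p,R,q0); print(nm,"err %.1e"%e,q.round(1),"margin",np.minimum(q-lo,hi-q).min().round(1)); return q
E
python3 - <<'E'
from kin import *
for q,p,r in L[-2:]: 
    P,R=fk(q); print(P-np.array(p)*1000)
q0=L[-1][0]; s=2**-.5
az=np.radians(12); sd=np.array([np.cos(az),np.sin(az),0])
lab=np.array([717.0,4.3,55])-35*sd
for sg in(1,-1):
  Rg=axes(sg*sv(-s,0,s),sv(-s,0,-s))   # sg=1: tool y=+stand y
  Rs=axes(-sg*sd,[0,0,-1])
  for d in(80,95,110):
    g=st(40-d*s,0,36+d*s)
    q=rep(f"grasp sg{sg} d{d}",g,Rg,q0)
    rep("  above 100",g+100*sv(s,0,s),Rg,q)
    rep("  scan",lab-sd*(80+d),Rs,q)
E
```

```text
[ 0.2351231  -0.02912632 -0.19329366]
[ 0.26226333  0.01476945 -0.15858682]
grasp sg1 d80 err 1.9e-01 [ 16.8  63.7  69.6 130.5  24.2  27.3] margin 0.0
  above 100 err 6.3e-01 [ 13.2  58.2  70.8 127.6  25.6  28.5] margin 0.0
  scan err 1.3e-09 [ -3.9   1.8 -10.7  77.5  -0.  -15.9] margin 50.3
grasp sg1 d95 err 1.7e-01 [ 17.2  61.9  67.5 130.5  24.4  27.5] margin 0.0
  above 100 err 6.1e-01 [ 13.5  57.7  70.8 128.8  25.8  28.6] margin 0.0
  scan err 1.4e-09 [ -4.4  -0.2 -12.7  77.5   0.  -16.4] margin 48.4
grasp sg1 d110 err 1.6e-01 [ 17.7  60.1  65.5 130.5  24.6  27.8] margin 0.0
  above 100 err 5.8e-01 [ 13.9  57.1  70.8 129.9  26.   28.6] margin 0.0
  scan err 3.7e-09 [ -4.9  -2.2 -14.6  77.6  -0.  -16.9] margin 46.4
grasp sg-1 d80 err 1.9e-01 [  16.8   63.7   69.6  130.5   24.2 -152.7] margin 0.0
  above 100 err 6.3e-01 [  13.2   58.2   70.8  127.6   25.6 -151.5] margin 0.0
  scan err 4.6e-01 [   1.2    2.1  -10.5   77.9   -6.3 -180. ] margin 0.0
grasp sg-1 d95 err 1.7e-01 [  17.2   61.9   67.5  130.5   24.4 -152.5] margin 0.0
  above 100 err 6.1e-01 [  13.5   57.7   70.8  128.8   25.8 -151.4] margin 0.0
  scan err 4.7e-01 [   1.1    0.2  -12.5   77.9   -6.5 -180. ] margin 0.0
grasp sg-1 d110 err 1.6e-01 [  17.7   60.1   65.5  130.5   24.6 -152.2] margin 0.0
  above 100 err 5.8e-01 [  13.9   57.1   70.8  129.9   26.  -151.4] margin 0.0
  scan err 4.8e-01 [   1.    -1.8  -14.5   78.    -6.7 -180. ] margin 0.0
```

Run:
```python
from kin import *
q0=L[-1][0]; s=2**-.5
az=np.radians(12); sd=np.array([np.cos(az),np.sin(az),0])
lab=np.array([717.0,4.3,55])-35*sd
qg=np.array([25,20,10,110,20,20.])
for d in(90,105):
  for ph in(0,10,20,30):
    c,n=np.cos(np.radians(ph)),np.sin(np.radians(ph))
    z=sv(-n,0,-c); x=sv(-c,0,n); Rg=axes(x,z)
    g=st(40-d*s,0,36+d*s)
    q=rep(f"d{d} ph{ph}",g,Rg,qg)
    rep("  back 90",g-90*z,Rg,q)
    rep("  lift 60 perp",g+60*sv(s,0,s),Rg,q)
    # scan: rotate by making window dir sd horizontal; angle 45-ph forward
    b=np.radians(45-ph); zs=np.sin(b)*sd+np.array([0,0,-np.cos(b)]); xs=-np.cos(b)*sd+np.array([0,0,-np.sin(b)])
    rep("  scan",lab-sd*(80+d),axes(xs,zs),q)
```

```text
d90 ph0 err 5.0e-09 [27.9 20.  15.3 85.3  0.  44.8] margin 45.3
  back 90 err 2.2e-10 [27.9 21.  26.6 95.5 -0.  44.8] margin 35.0
  lift 60 perp err 2.7e-09 [25.4 24.9 26.3 91.4 -0.  42.3] margin 39.1
  scan err 2.3e-09 [-15.2 -44.  -57.3  35.   18.8 -19.9] margin 4.6
d90 ph10 err 8.7e-15 [24.8 28.6 26.1 95.   6.6 41.3] margin 35.6
  back 90 err 3.6e-09 [ 24.   32.6  41.5 106.6   6.5  40.5] margin 24.0
  lift 60 perp err 1.7e-09 [ 22.6  34.8  39.6 102.6   6.3  39.1] margin 28.0
  scan err 2.8e-09 [-12.2 -34.4 -47.4  44.5  13.6 -20.2] margin 14.1
d90 ph20 err 2.0e-09 [ 22.2  38.5  38.4 105.7  12.5  37.4] margin 24.8
  back 90 err 4.2e-09 [ 20.8  48.2  63.1 121.   12.1  35.9] margin 7.6
  lift 60 perp err 4.7e-09 [ 20.2  47.4  56.9 115.7  11.9  35.4] margin 13.8
  scan err 2.9e-09 [ -9.4 -24.7 -37.4  53.8   8.9 -19.6] margin 23.9
d90 ph30 err 6.7e-10 [ 20.   50.4  53.7 118.1  17.5  33. ] margin 12.4
  back 90 err 2.0e-01 [ 17.8  54.8  70.8 126.4  17.5  32.4] margin 0.0
  lift 60 perp err 1.1e-01 [ 18.   57.4  70.8 125.9  17.1  32. ] margin 0.0
  scan err 4.4e-09 [ -7.1 -14.7 -27.3  63.
[... 457 characters left out ...]
e-10 [ 23.2  33.6  39.  103.1   6.4  39.6] margin 27.4
  scan err 7.0e-09 [-13.2 -36.9 -48.6  45.9  14.1 -21.1] margin 11.6
d105 ph20 err 3.4e-10 [ 22.7  37.1  37.5 106.1  12.6  37.9] margin 24.5
  back 90 err 1.6e-09 [ 21.2  46.6  61.8 121.1  12.2  36.4] margin 9.0
  lift 60 perp err 2.1e-09 [ 20.7  45.8  55.6 115.9  12.   35.9] margin 14.6
  scan err 7.7e-09 [-10.3 -26.9 -38.8  54.8   9.2 -20.4] margin 21.7
d105 ph30 err 2.9e-09 [ 20.5  48.6  51.9 118.   17.7  33.5] margin 12.5
  back 90 err 1.8e-01 [ 18.2  54.1  70.8 127.4  17.6  32.7] margin 0.0
  lift 60 perp err 8.9e-02 [ 18.5  56.8  70.8 127.   17.2  32.2] margin 0.0
  scan err 3.4e-10 [ -7.7 -16.8 -28.9  63.7   5.  -19.1] margin 31.8
```

```bash
cat >> kin.py <<'E'
s_=2**-.5
def Rgr(ph=15):
    c,n=np.cos(np.radians(ph)),np.sin(np.radians(ph)); return axes(sv(-c,0,n),sv(-n,0,-c))
def G(d): return st(40-d*s_,0,36+d*s_)
E
python3 - <<'E'
from kin import *
q=L[-1][0]
Rg=Rgr();z=Rg.apply([0,0,1]);g=G(95)
A=st(-60,0,240); B=g-80*z
print("A",A,"B",B,"g",g)
q=rep("A",A,Rg,q);q=rep("B",B,Rg,q);q=rep("g",g,Rg,q)
rel(A,Rg);rel(B,Rg)
setc(A,Rg);rel(B,Rg)
sync()
E
```

```text
A [552.10745266 321.06133506 240.        ] B [603.32604682 305.49993635 180.44921032] g [583.51472057 311.51907748 103.17514421]
A err 1.3e-09 [ 25.4  32.9  47.2 115.4  10.   41.3] margin 15.1
B err 2.4e-09 [ 22.6  38.1  48.  111.6   9.5  38.5] margin 19.0
g err 1.5e-11 [ 23.7  32.9  31.8 100.3   9.7  39.6] margin 30.2
t cm [-7.4  -0.   -1.43] a rad [-0.     1.047 -0.   ] dist 7.5 deg 60.0
t cm [-6.97  0.    6.57] a rad [-0.     1.047 -0.   ] dist 9.6 deg 60.0
t cm [-6.71 -0.    4.37] a rad [0. 0. 0.] dist 8.0 deg 0.0
```

>>> {"method": "play_rows", "body": {
  "commands": [
    {"tx":-2.5,"ty":0,"tz":-2.5,"ax":0,"ay":0,"az":0},
    {"tx":-5,"ty":0,"tz":-2.5,"ax":0,"ay":0.05,"az":0},
    {"tx":-7.4,"ty":0,"tz":-1.5,"ax":0,"ay":0.15,"az":0},
    {"tx":-7.4,"ty":0,"tz":-1.43,"ax":0,"ay":0.28,"az":0},
    {"tx":-7.4,"ty":0,"tz":-1.43,"ax":0,"ay":0.42,"az":0},
    {"tx":-7.4,"ty":0,"tz":-1.43,"ax":0,"ay":0.55,"az":0},
    {"tx":-7.4,"ty":0,"tz":-1.43,"ax":0,"ay":0.7,"az":0},
    {"tx":-7.4,"ty":0,"tz":-1.43,"ax":0,"ay":0.84,"az":0},
    {"tx":-7.4,"ty":0,"tz":-1.43,"ax":0,"ay":0.98,"az":0},
    {"tx":-7.4,"ty":0,"tz":-1.43,"ax":0,"ay":1.047,"az":0},
    {"tx":-7.4,"ty":0,"tz":-1.43,"ax":0,"ay":1.047,"az":0},
    {"tx":-7.4,"ty":0,"tz":-1.43,"ax":0,"ay":1.047,"az":0},
    {"tx":-7.4,"ty":0,"tz":-1.43,"ax":0,"ay":1.047,"az":0}
  ]
}}

```text
time: 12.95
ee_pos: [0.5518, 0.321, 0.2406]
tcp_rot: [180.0, -14.8, 163.1]
wrist_force: [0.7, 0.5, 0.7]
opening: 0.085
```

Run:
```python
from kin import *
Rg=Rgr();setc(st(-60,0,240),Rg); obs()
sync(); z=Rg.apply([0,0,1]); rel(G(95)-80*z,Rg)
```

```text
t 12.95 p [551.8 321.  240.6] err p [-0.3 -0.   0.6] err rot deg [-0.04 -0.2   0.01] rpy [179.97 -14.8  163.09] q [ 25.48  32.68  46.89 115.22   9.94  41.44] F [0.7 0.5 0.7] T [-0.03 -0.2   0.  ] open 85.0
t cm [-6.74  0.01  4.44] a rad [ 0.001  0.004 -0.   ] dist 8.1 deg 0.2
```

>>> {"method": "play_rows", "body": {
  "commands": [
    {"tx":-3,"ty":0,"tz":2,"ax":0,"ay":0,"az":0},
    {"tx":-6.71,"ty":0,"tz":4.37,"ax":0,"ay":0,"az":0},
    {"tx":-6.71,"ty":0,"tz":4.37,"ax":0,"ay":0,"az":0},
    {"tx":-6.71,"ty":0,"tz":4.37,"ax":0,"ay":0,"az":0}
  ]
}}

```text
time: 13.35
ee_pos: [0.6026, 0.3054, 0.181]
tcp_rot: [-180.0, -14.9, 163.1]
wrist_force: [-0.1, 0.7, 1.1]
opening: 0.085
```

Run:
```python
from kin import *
from see import see
Rg=Rgr();z=Rg.apply([0,0,1]);setc(G(95)-80*z,Rg); obs(); see("p7")
```

```text
t 13.35 p [602.6 305.4 181. ] err p [-0.8 -0.1  0.6] err rot deg [ 0.   -0.1   0.04] rpy [-179.99  -14.9   163.06] q [ 22.65  37.88  47.72 111.44   9.42  38.63] F [-0.1  0.7  1.1] T [-0.07 -0.19 -0.01] open 85.0
top none
side 287 tilt 44.19 off (want 97.2) 96.4 tail along (want -137) [-138.9  -48.5] y [-12.8  20. ]
```

View pics/p7.png

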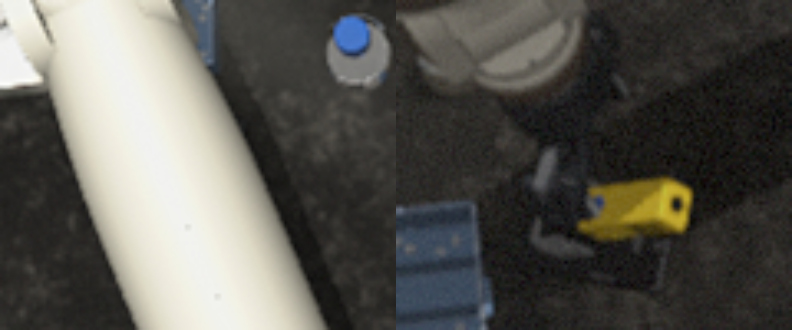

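>>> {"method": "play_rows", "body": {
  "commands": [
    {"tx":0,"ty":0,"tz":2.5,"ax":0,"ay":0,"az":0},
    {"tx":0,"ty":0,"tz":5,"ax":0,"ay":0,"az":0},
    {"tx":0,"ty":0,"tz":7,"ax":0,"ay":0,"az":0},
    {"tx":0,"ty":0,"tz":8,"ax":0,"ay":0,"az":0},
    {"tx":0,"ty":0,"tz":8,"ax":0,"ay":0,"az":0},
    {"tx":0,"ty":0,"tz":8,"ax":0,"ay":0,"az":0}
  ]
}}

```text
time: 14.05
ee_pos: [0.5838, 0.3116, 0.1051]
tcp_rot: [179.9, -14.8, 163.1]
wrist_force: [0.3, -0.4, 0.3]
opening: 0.085
```

>>> {"method": "play_rows", "body": {
  "commands": [
    {"tx":0,"ty":0,"tz":0,"ax":0,"ay":0,"az":0},
    {"tx":0,"ty":0,"tz":0,"ax":0,"ay":0,"az":0},
    {"tx":0,"ty":0,"tz":0,"ax":0,"ay":0,"az":0},
    {"tx":0,"ty":0,"tz":0,"ax":0,"ay":0,"az":0},
    {"tx":0,"ty":0,"tz":0,"ax":0,"ay":0,"az":0},
    {"tx":0,"ty":0,"tz":0,"ax":0,"ay":0,"az":0},
    {"tx":0,"ty":0,"tz":0,"ax":0,"ay":0,"az":0},
    {"tx":0,"ty":0,"tz":0,"ax":0,"ay":0,"az":0}
  ],
  "grip": 2.0,
  "newtons": 70
}}

```text
time: 14.85
ee_pos: [0.5841, 0.3114, 0.1041]
tcp_rot: [179.9, -14.9, 163.1]
wrist_force: [1.9, 0.5, 5.0]
opening: 0.0243
```

Run:
```python
from kin import *
from see import see
Rg=Rgr();setc(G(95),Rg); obs(); see("p8")
```

```text
t 14.85 p [584.1 311.4 104.1] err p [ 0.6 -0.1  0.9] err rot deg [-0.08 -0.14  0.05] rpy [179.93 -14.86 163.05] q [ 23.65  32.85  31.75 100.26   9.66  39.64] F [1.9 0.5 5. ] T [ 0.1  -0.16 -0.05] open 24.3
top none
side 146 tilt 40.57 off (want 97.2) 95.9 tail along (want -137) [-140.  -93.] y [-13.4  19.4]
```

View pics/p8.png

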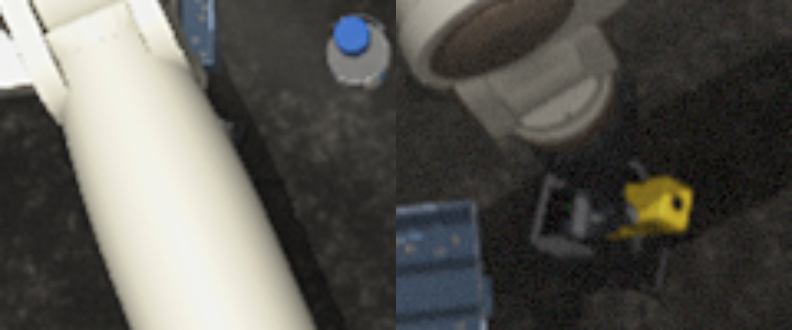

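Run:
```python
from kin import *
obs()
c=load("p8side.npz"); print(c["pixels"].shape)
a,b,e,f=225,255,300,310
cv2.imwrite("pics/p8z.png",cv2.resize(c["pixels"][b:f,a:e,::-1],None,fx=10,fy=10,interpolation=cv2.INTER_CUBIC))
W=cloud(c)*1000
hsv=cv2.cvtColor(c["pixels"],cv2.COLOR_RGB2HSV)
m=cv2.inRange(hsv,(20,110,40),(35,255,255))>0
m[:, :225]=0;m[:,305:]=0;m[:255]=0;m[320:]=0
w=W[m];d=w-SO
x=d@SX;y=d@SYv;z=w[:,2]
for xx,yy,zz in sorted(zip(x.round(),y.round(),z.round()))[::4]: print((xx,yy,zz),end=" ")
```

```text
t 14.95 p [584.1 311.4 104.1] err p [ 0.6 -0.1  1. ] err rot deg [-0.08 -0.14  0.05] rpy [179.93 -14.86 163.05] q [ 23.65  32.84  31.75 100.25   9.66  39.64] F [ 1.5 -0.1  4.7] T [ 0.09 -0.14 -0.01] open 24.7
(384, 512, 3)
(np.float64(-69.0), np.float64(-40.0), np.float64(-1.0)) (np.float64(-68.0), np.float64(-44.0), np.float64(2.0)) (np.float64(-68.0), np.float64(-3.0), np.float64(127.0)) (np.float64(-67.0), np.float64(-49.0), np.float64(-2.0)) (np.float64(-67.0), np.float64(-7.0), np.float64(124.0)) (np.float64(-66.0), np.float64(-52.0), np.float64(-3.0)) (np.float64(-66.0), np.float64(1.0), np.float64(122.0)) (np.float64(-66.0), np.float64(18.0), np.float64(124.0)) (np.float64(-65.0), np.float64(8.0), np.float64(125.0)) (np.float64(-64.0), np.float64(-6.0), np.float64(133.0)) (np.float64(-64.0), np.float64(19.0), np.float64(125.0)) (np.float64(-63.0), np.float64(12.0), np.float64(129.0)) (np.float64(-62.0), np.float64(-16.0), np.float64(126.0)) (np.float64(-62.0), np.float64(11.0), np.float64(133.0)) (np.float64(-61.0), np.float64(16.0), np.float64(132.0)) (np.float64(-60.0), np.f
[... 2967 characters left out ...]
.0), np.float64(122.0)) (np.float64(-28.0), np.float64(19.0), np.float64(110.0)) (np.float64(-27.0), np.float64(6.0), np.float64(128.0)) (np.float64(-25.0), np.float64(4.0), np.float64(120.0)) (np.float64(-24.0), np.float64(-9.0), np.float64(123.0)) (np.float64(-23.0), np.float64(-4.0), np.float64(120.0)) (np.float64(-22.0), np.float64(-7.0), np.float64(120.0)) (np.float64(-21.0), np.float64(-13.0), np.float64(116.0)) (np.float64(-21.0), np.float64(15.0), np.float64(191.0)) (np.float64(-20.0), np.float64(19.0), np.float64(89.0)) (np.float64(-19.0), np.float64(-2.0), np.float64(9.0)) (np.float64(-15.0), np.float64(19.0), np.float64(76.0)) (np.float64(-9.0), np.float64(19.0), np.float64(72.0))
```

View pics/p8z.png

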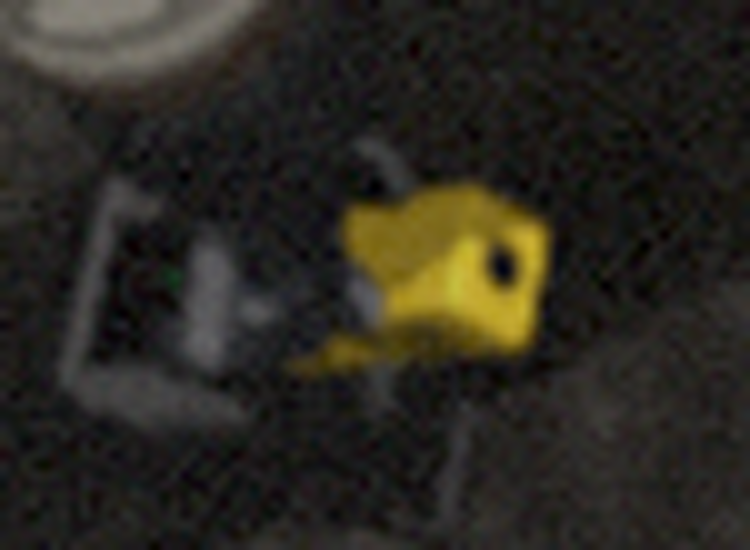

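The fingers straddle the body at (385,385), but an opening of 24 mm is too small for a 34 mm body. The tips reach past the back of the scanner and curl in, so I'll reopen, back off 8 mm and grip nearer the tips.

>>> {"method": "play_rows", "body": {
  "commands": [
    {"tx":0,"ty":0,"tz":0,"ax":0,"ay":0,"az":0},
    {"tx":0,"ty":0,"tz":0,"ax":0,"ay":0,"az":0},
    {"tx":0,"ty":0,"tz":0,"ax":0,"ay":0,"az":0},
    {"tx":0,"ty":0,"tz":-0.8,"ax":0,"ay":0,"az":0},
    {"tx":0,"ty":0,"tz":-0.8,"ax":0,"ay":0,"az":0}
  ],
  "grip": 6.0
}}

```text
time: 15.45
ee_pos: [0.586, 0.3106, 0.1121]
tcp_rot: [180.0, -14.9, 163.0]
wrist_force: [0.5, 0.6, 0.5]
opening: 0.0601
```

>>> {"method": "play_rows", "body": {
  "commands": [
    {"tx":0,"ty":0,"tz":0,"ax":0,"ay":0,"az":0},
    {"tx":0,"ty":0,"tz":0,"ax":0,"ay":0,"az":0},
    {"tx":0,"ty":0,"tz":0,"ax":0,"ay":0,"az":0},
    {"tx":0,"ty":0,"tz":0,"ax":0,"ay":0,"az":0},
    {"tx":0,"ty":0,"tz":0,"ax":0,"ay":0,"az":0},
    {"tx":0,"ty":0,"tz":0,"ax":0,"ay":0,"az":0}
  ],
  "grip": 2.6,
  "newtons": 60
}}

```text
time: 16.05
ee_pos: [0.5856, 0.3106, 0.1109]
tcp_rot: [-180.0, -14.9, 163.0]
wrist_force: [-0.2, 0.9, 0.4]
opening: 0.0258
```

Run:
```python
from kin import *
from see import see
Rg=Rgr();setc(G(95)-8*Rg.apply([0,0,1]),Rg); obs(); see("p9")
```

```text
t 16.05 p [585.6 310.6 110.9] err p [ 0.1 -0.3 -0. ] err rot deg [-0.   -0.07  0.06] rpy [-179.99  -14.93  163.04] q [ 23.55  33.23  33.03 101.27   9.63  39.54] F [-0.2  0.9  0.4] T [-0.09 -0.24  0.01] open 25.8
top none
side 154 tilt 41.2 off (want 97.2) 96.0 tail along (want -137) [-139.8  -91.9] y [-14.4  19.1]
```

Run:
```python
from kin import *
c=load("p9side.npz"); a,b,e,f=225,255,300,310
im=cv2.resize(c["pixels"][b:f,a:e,::-1],None,fx=10,fy=10,interpolation=cv2.INTER_NEAREST)
im=np.clip(im.astype(float)*1.8,0,255).astype(np.uint8); cv2.imwrite("pics/p9z.png",im)
W=cloud(c)*1000
for v in range(268,298,2):
    r=""
    for u in range(246,276,3):
        w=W[v,u];d=w-SO; r+="(%4.0f,%4.0f,%4.0f) "%(d@SX,d@SYv,w[2])
    print(v,r)
```

```text
268 (   5,  35, 288) (  -1,  32, 285) (  -7,  29, 278) ( -13,  24, 270) ( -13, -12, 169) ( -20, -14, 169) ( -18, -75,  -3) ( -27, -75,   2) ( -35, -78,  -0) ( -43, -80,  -1) 
270 (   5,  37, 281) (  -1,  34, 275) (  -7,  30, 268) ( -11,  16, 230) ( -13, -11, 156) ( -21, -12, 159) ( -27, -19, 142) ( -28, -71,  -1) ( -36, -71,   4) ( -45, -73,   3) 
272 (   5,  38, 269) (  -1,  35, 264) (  -5,  21, 227) ( -12,  20, 230) ( -13, -13, 136) ( -21, -12, 142) ( -28, -14, 143) ( -29, -62,   5) ( -37, -66,   1) ( -46, -67,   3) 
274 (   5,  38, 256) (  -1,  33, 244) (  -6,  26, 229) ( -13,  22, 221) ( -19,  15, 203) ( -13, -55,   0) ( -29, -12, 131) ( -36, -14, 130) ( -44, -12, 142) ( -52, -14, 140) 
276 (   5,  38, 242) (  -1,  36, 238) (  -7,  29, 222) ( -13,  23, 209) ( -19,  19, 200) ( -22,  -9, 120) ( -30,  -7, 131) ( -38,  -8, 135) ( -45,  -8, 139) ( -53,  -9, 140) 
278 (   5,  41, 234) (  -2,  40, 237) (  -6,  26, 197) ( -13,  24, 197) ( -19,  18, 182) ( -23,  -4, 120) ( -31,  -3, 127) ( -39,  -2, 136) ( -47,   1, 149) ( -54,  -2, 145) 
280 (   4,  43, 228) (   1,  27, 181) (  -6,  24, 
[... 823 characters left out ...]
 
290 (  -0,  65, 221) (  -8,  65, 226) ( -13,  58, 207) ( -12,  17,  77) ( -20,  18,  85) ( -28,  18,  90) ( -36,  18,  95) ( -44,  20, 105) ( -48, -10,  13) ( -56, -12,  13) 
292 (  11,  25,  65) (   4,  21,  59) (  -0,   6,  13) (  -8,   3,   8) ( -17,   1,   9) ( -26,   8,  39) ( -34,   5,  35) ( -41,  -3,  13) ( -49,  -6,   8) ( -57,  -8,   9) 
294 (  11,  27,  55) (   7,  13,  11) (  -2,  11,  12) ( -10,   8,   9) ( -18,   6,   7) ( -26,   8,  20) ( -34,   4,  12) ( -42,   3,  13) ( -50,  -2,   4) ( -59,  -1,  11) 
296 (  10,  31,  49) (   3,  29,  49) (  -3,  16,  11) ( -11,  15,  11) ( -19,  13,  13) ( -27,  10,   9) ( -35,  10,  12) ( -43,   7,   9) ( -51,   6,  12) ( -59,   2,   3)
```

View pics/p9z.png

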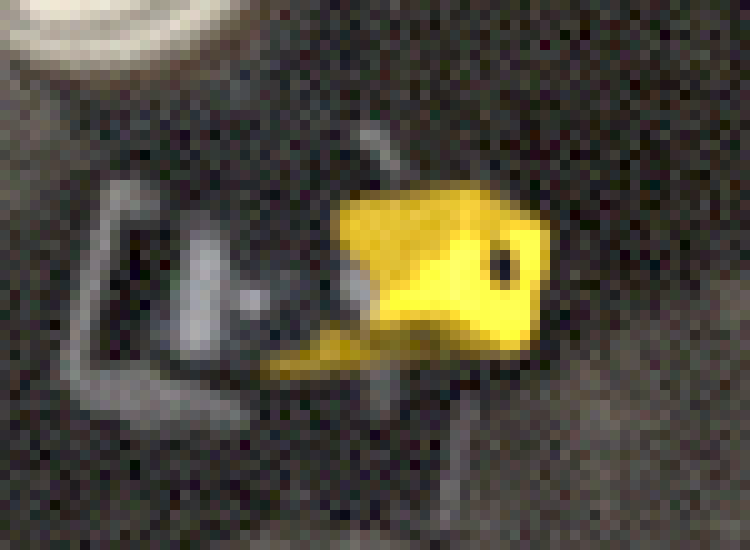

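Run:
```python
from kin import *
for tag,p,R in(("p6",[511.8,333.6,177.6],Ro.from_euler("xyz",[179.95,45.06,163.07],degrees=True)),("p9",[585.6,310.6,110.9],Ro.from_euler("xyz",[-179.99,-14.93,163.04],degrees=True)),("p4",[608,304.5,164.9],Ro.from_euler("xyz",[179.84,45.12,162.92],degrees=True))):
  for n in("side","top"):
    c=load(tag+n+".npz");W=cloud(c)*1000;t=R.inv().apply((W-p).reshape(-1,3)).reshape(W.shape)
    k=(abs(t[...,0])<30)&(abs(t[...,1])<65)&(t[...,2]>-60)&(t[...,2]<40)&(W[...,2]>25)
    px=c["pixels"].astype(int);grey=k&(px.min(-1)>75)&(np.ptp(px,axis=-1)<30)
    for nm,m in(("all",k),("grey",grey)):
        q=t[m]
        if len(q)>4: print(tag,n,nm,len(q),"x",np.percentile(q[:,0],[2,98]).round(),"y",np.percentile(q[:,1],[2,98]).round(),"z",np.percentile(q[:,2],[2,50,90,99]).round())
```

```text
p6 side all 133 x [-12.  10.] y [-54.  58.] z [-59. -48. -37. -33.]
p6 side grey 56 x [-12.  -4.] y [-51.  51.] z [-59. -47. -37. -34.]
p6 top all 74 x [-14.  12.] y [-55.  55.] z [-59. -48. -36. -33.]
p6 top grey 32 x [-14.  -1.] y [-50.  49.] z [-59. -47. -36. -33.]
p9 side all 259 x [-19.  29.] y [-16.  28.] z [-58. -19.   8.  33.]
p9 side grey 6 x [ 8. 13.] y [19. 21.] z [-43. -34. -29. -29.]
p4 side all 536 x [-16.  12.] y [-24.  31.] z [-57. -21.  28.  38.]
p4 side grey 60 x [-13.  -5.] y [-24.  25.] z [-59. -40. -26.   3.]
p4 top all 337 x [-17.  13.] y [-28.  27.] z [-57. -23.  26.  39.]
p4 top grey 39 x [-14.  -4.] y [-24.  23.] z [-57. -42. -27. -22.]
```

Run:
```python
from kin import *
az=np.radians(12); sd=np.array([np.cos(az),np.sin(az),0])
lab=np.array([717.0,4.3,55])-35*sd
q0=L[-1][0]; d=95
for ph in(10,15,20,25,30):
    Rg=Rgr(ph);z=Rg.apply([0,0,1]);g=G(d)+39*z
    q=rep(f"ph{ph}",g,Rg,q0)
    rep("  back 80",g-80*z,Rg,q)
    rep("  lift 60 perp",g+60*sv(s_,0,s_),Rg,q)
    b=np.radians(45-ph); zs=np.sin(b)*sd+np.array([0,0,-np.cos(b)]); xs=-np.cos(b)*sd+np.array([0,0,-np.sin(b)])
    rep("  scan",lab-sd*(80+d)+39*zs,axes(xs,zs),q)
```

```text
ph10 err 4.3e-10 [25.4 27.5 20.7 90.6  6.7 41.9] margin 39.9
  back 80 err 1.9e-09 [ 24.7  29.6  32.3 100.2   6.6  41.1] margin 30.3
  lift 60 perp err 3.5e-09 [23.2 32.7 32.7 97.7  6.4 39.6] margin 32.8
  scan err 8.8e-09 [-11.1 -30.3 -48.7  38.8  13.  -19.2] margin 17.1
ph15 err 1.8e-10 [24.2 31.6 25.7 95.5  9.8 40.1] margin 35.0
  back 80 err 4.0e-10 [ 23.1  35.1  39.2 105.8   9.6  39. ] margin 24.7
  lift 60 perp err 9.0e-10 [ 22.   37.5  39.  103.2   9.4  38. ] margin 27.3
  scan err 2.6e-10 [ -9.9 -26.1 -44.1  43.9  10.8 -19.2] margin 21.7
ph20 err 1.0e-09 [ 23.   36.   31.1 100.6  12.7  38.2] margin 29.9
  back 80 err 1.4e-09 [ 21.7  41.2  47.1 111.8  12.3  36.9] margin 18.7
  lift 60 perp err 3.4e-09 [ 21.   42.7  45.9 109.2  12.1  36.2] margin 21.3
  scan err 5.0e-09 [ -8.9 -21.8 -39.4  48.8   8.7 -19. ] margin 26.4
ph25 err 7.2e-09 [ 22.   40.7  36.7 106.   15.4  36.2] margin 24.5
  back 80 err 1.8e-09 [ 20.4  48.2  56.6 118.7  14.8  34.6] margin 11.8
  lift 60 perp err 3.6e-09 [ 20.   48.6  53.8 115.7  14.7  34.3] margin 14.9
  scan err 5.3e-09 [ -7.8 -17.4 -34.8  53.7   6.7 -18.7] margin 31.0
ph30 err 3.1e-09 [ 21.   45.7  42.8 111.7  17.9  34. ] margin 18.9
  back 80 err 1.8e-08 [ 19.2  57.7  70.2 127.6  17.2  32.3] margin 0.5
  lift 60 perp err 3.0e-09 [ 19.1  55.7  63.9 123.2  17.1  32.2] margin 6.9
  scan err 2.4e-09 [ -6.9 -13.  -30.1  58.6   4.8 -18.3] margin 35.6
```

The depth points put the fingertips about 22–33 mm behind the reported TCP, so the true grasp point is about 39 mm short of it. The close happened just above the body. I'll reopen, back off, then go deeper with the corrected offset.

Run:
```python
from kin import *
R=Rgr(20);z=R.apply([0,0,1]); rel(G(95)-41*z,R); setc(G(95)-41*z,R); rel(G(95)+39*z,R)
```

```text
t cm [-0.36  0.   -3.28] a rad [0.    0.087 0.   ] dist 3.3 deg 5.0
t cm [0. 0. 8.] a rad [0. 0. 0.] dist 8.0 deg 0.0
```

>>> {"method": "play_rows", "body": {
  "commands": [
    {"tx":0,"ty":0,"tz":-1.5,"ax":0,"ay":0,"az":0},
    {"tx":0,"ty":0,"tz":-3,"ax":0,"ay":0,"az":0},
    {"tx":-0.36,"ty":0,"tz":-3.28,"ax":0,"ay":0.087,"az":0},
    {"tx":-0.36,"ty":0,"tz":-3.28,"ax":0,"ay":0.087,"az":0},
    {"tx":-0.36,"ty":0,"tz":-3.28,"ax":0,"ay":0.087,"az":0},
    {"tx":-0.36,"ty":0,"tz":-3.28,"ax":0,"ay":0.087,"az":0}
  ],
  "grip": 8.5
}}

```text
time: 16.75
ee_pos: [0.5968, 0.3073, 0.1422]
tcp_rot: [180.0, -19.8, 163.1]
wrist_force: [-0.9, 0.2, 0.7]
opening: 0.0851
```

Run:
```python
from kin import *
from see import see
obs(); see("p10")
R=Rgr(20);p=getc()[0]
c=load("p10side.npz");W=cloud(c)*1000;t=R.inv().apply((W-p).reshape(-1,3)).reshape(W.shape)
k=(abs(t[...,0])<30)&(abs(t[...,1])<65)&(t[...,2]>-60)&(t[...,2]<-5)&(W[...,2]>25)
q=t[k];print(len(q),"y",np.percentile(q[:,1],[2,98]),"z",np.percentile(q[:,2],[50,95,99]), np.sort(q[q[:,1]>20][:,2])[-6:],np.sort(q[q[:,1]<-20][:,2])[-6:])
```

```text
t 16.75 p [596.8 307.3 142.2] err p [-0.2 -0.2  0.5] err rot deg [-0.03 -0.18  0.04] rpy [179.98 -19.82 163.06] q [ 21.74  40.93  46.86 111.63  12.25  36.98] F [-0.9  0.2  0.7] T [-0.07 -0.28  0.  ] open 85.1
top none
side 273 tilt 44.14 off (want 97.2) 96.3 tail along (want -137) [-139.4  -50.9] y [-14.1  19.4]
72 y [-53.42534612  57.85972882] z [-47.94559895 -35.29507752 -30.17398104] [-44.14683586 -44.08431516 -41.77780162 -41.13681724 -39.2563098
 -39.1305557 ] [-36.29096119 -35.60312389 -34.91857639 -34.31134539 -30.18573144
 -30.14521282]
```

View pics/p10.png

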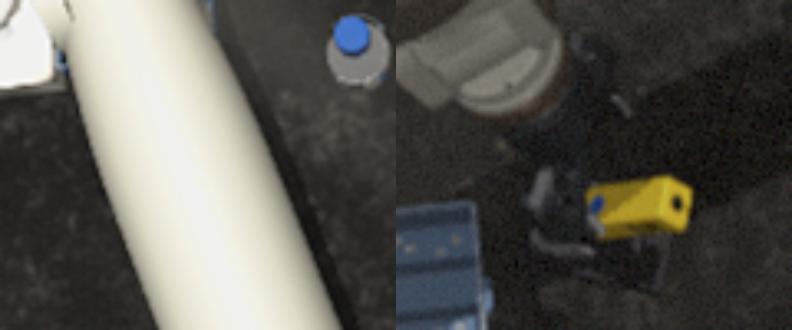

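The tips sit about 33 mm behind the reported TCP, and the scanner is still seated (side view, tail at (675,205)). Descending with the corrected depth.

>>> {"method": "play_rows", "body": {
  "commands": [
    {"tx":0,"ty":0,"tz":2.5,"ax":0,"ay":0,"az":0},
    {"tx":0,"ty":0,"tz":5,"ax":0,"ay":0,"az":0},
    {"tx":0,"ty":0,"tz":7,"ax":0,"ay":0,"az":0},
    {"tx":0,"ty":0,"tz":8,"ax":0,"ay":0,"az":0},
    {"tx":0,"ty":0,"tz":8,"ax":0,"ay":0,"az":0},
    {"tx":0,"ty":0,"tz":8,"ax":0,"ay":0,"az":0}
  ]
}}

```text
time: 17.45
ee_pos: [0.5712, 0.3152, 0.0679]
tcp_rot: [179.9, -19.8, 163.1]
wrist_force: [0.5, 0.3, 0.1]
opening: 0.0851
```

>>> {"method": "play_rows", "body": {
  "commands": [
    {"tx":0,"ty":0,"tz":0,"ax":0,"ay":0,"az":0},
    {"tx":0,"ty":0,"tz":0,"ax":0,"ay":0,"az":0},
    {"tx":0,"ty":0,"tz":0,"ax":0,"ay":0,"az":0},
    {"tx":0,"ty":0,"tz":0,"ax":0,"ay":0,"az":0},
    {"tx":0,"ty":0,"tz":0,"ax":0,"ay":0,"az":0},
    {"tx":0,"ty":0,"tz":0,"ax":0,"ay":0,"az":0},
    {"tx":0,"ty":0,"tz":0,"ax":0,"ay":0,"az":0}
  ],
  "grip": 2.0,
  "newtons": 60
}}

```text
time: 18.15
ee_pos: [0.5714, 0.3151, 0.0669]
tcp_rot: [180.0, -19.9, 163.0]
wrist_force: [3.4, -0.2, 3.9]
opening: 0.0334
```

Run:
```python
from kin import *
from see import see
R=Rgr(20);z=R.apply([0,0,1]); setc(G(95)+39*z,R); obs(); see("p11")
c=load("p11side.npz");cv2.imwrite("pics/p11z.png",np.clip(1.8*cv2.resize(c["pixels"][255:310,225:300,::-1],None,fx=10,fy=10,interpolation=cv2.INTER_NEAREST).astype(float),0,255).astype(np.uint8))
```

```text
t 18.15 p [571.4 315.1  66.9] err p [ 0.6 -0.3  0.3] err rot deg [-0.05 -0.14  0.05] rpy [179.97 -19.86 163.04] q [ 23.03  35.93  31.   100.52  12.64  38.27] F [ 3.4 -0.2  3.9] T [-0.   -0.68 -0.1 ] open 33.4
top none
side 162 tilt 42.84 off (want 97.2) 95.9 tail along (want -137) [-140.3  -43.1] y [-15.   20.3]
```

View pics/p11z.png

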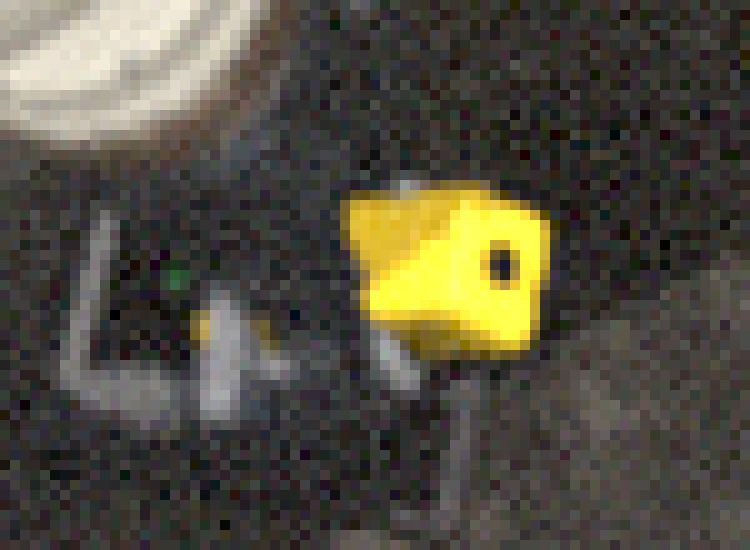

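```bash
cat >> kin.py <<'E'
az_=np.radians(12); sd=np.array([np.cos(az_),np.sin(az_),0]); lab=np.array([717.0,4.3,55])-35*sd
def scanpose(dist=80):
    d=json.load(open("hold.json")); Rws=Ro.from_matrix(d["Rts"]); w=np.array(d["w"])
    # scanner frame in tool: Rts (x,y,z cols), w window in tool. desired scanner z=-sd, y horizontal
    y=np.array([-sd[1],sd[0],0]); 
    Rs=Ro.from_matrix(np.c_[np.cross(y,-sd),y,-sd])
    Rt=Rs*Rws.inv(); return lab-sd*dist-Rt.apply(w),Rt
E
python3 - <<'E'
from kin import *
from workcell import bot
o=bot.get_obs();P=o["ee_pos"]*1000;R=Ro.from_euler("xyz",o["tcp_rot"],degrees=True)
zs=sv(-s_,0,s_);ys=sv(0,1,0)
# sign such that scan pose matches (y -> left of sd): stand y maps to (-sd.y,sd.x)
Rs=Ro.from_matrix(np.c_[np.cross(ys,zs),ys,zs])
json.dump(dict(Rts=(R.inv()*Rs).as_matrix().tolist(),w=R.inv().apply(st(40,0,36)-P).tolist()),open("hold.json","w"))
p,Rt=scanpose(); print("scan",p,Rt.apply([0,0,1]),Rt.as_euler("xyz",degrees=True))
q=o["q"]
p0,R0=getc(); l=p0+55*sv(s_,0,s_)
rel(l,R0); q=rep("lift",l,R0,q)
setc(l,R0); m=p+[-30,0,150]; rel(m,Rt); q2=rep("mid",m,Rt,q);rep("scan",p,Rt,q2)
m0=(l+m)/2+[0,0,20]
setc(p0,R0)
E
```

```text
scan [527.96999523 -35.96882365  20.30121862] [ 0.41528539  0.08918112 -0.90530922] [ 179.9256847    25.13493581 -168.05495929]
t cm [-2.32 -0.   -4.98] a rad [0. 0. 0.] dist 5.5 deg 0.0
lift err 1.7e-10 [ 21.2  42.   44.4 108.4  12.2  36.3] margin 22.1
t cm [  2.82 -35.73  -5.88] a rad [-0.024 -0.77  -0.516] dist 36.3 deg 53.2
mid err 6.0e-09 [ -9.6 -28.2 -27.   67.7   9.1 -19.7] margin 20.3
scan err 6.0e-09 [ -8.9 -21.9 -39.5  48.8   8.8 -19. ] margin 26.3
```

>>> {"method": "play_rows", "body": {
  "commands": [
    {"tx":-0.4,"ty":0,"tz":-0.9,"ax":0,"ay":0,"az":0},
    {"tx":-1,"ty":0,"tz":-2.2,"ax":0,"ay":0,"az":0},
    {"tx":-1.7,"ty":0,"tz":-3.6,"ax":0,"ay":0,"az":0},
    {"tx":-2.32,"ty":0,"tz":-4.98,"ax":0,"ay":0,"az":0},
    {"tx":-2.32,"ty":0,"tz":-4.98,"ax":0,"ay":0,"az":0},
    {"tx":-2.32,"ty":0,"tz":-4.98,"ax":0,"ay":0,"az":0}
  ]
}}

```text
time: 18.85
ee_pos: [0.6077, 0.3038, 0.1042]
tcp_rot: [-179.9, -20.0, 163.0]
wrist_force: [0.4, -0.0, -2.2]
opening: 0.0339
```

Run:
```python
from kin import *
from see import see
applied(-2.32,0,-4.98); obs(); see("p12")
p,Rt=scanpose(); rel(p+[-30,0,150],Rt)
c=load("p12side.npz");cv2.imwrite("pics/p12z.png",np.clip(1.8*cv2.resize(c["pixels"][235:310,215:305,::-1],None,fx=8,fy=8,interpolation=cv2.INTER_NEAREST).astype(float),0,255).astype(np.uint8))
```

```text
t 18.85 p [607.7 303.8 104.2] err p [-0.2 -0.4 -1.1] err rot deg [ 0.03 -0.02  0.08] rpy [-179.94  -19.98  163.01] q [ 21.16  41.97  44.17 108.2   12.14  36.43] F [ 0.4 -0.  -2.2] T [-0.14 -0.37 -0.04] open 33.9
top none
side none
t cm [  2.81 -35.73  -5.88] a rad [-0.024 -0.77  -0.516] dist 36.3 deg 53.2
```

View pics/p12z.png

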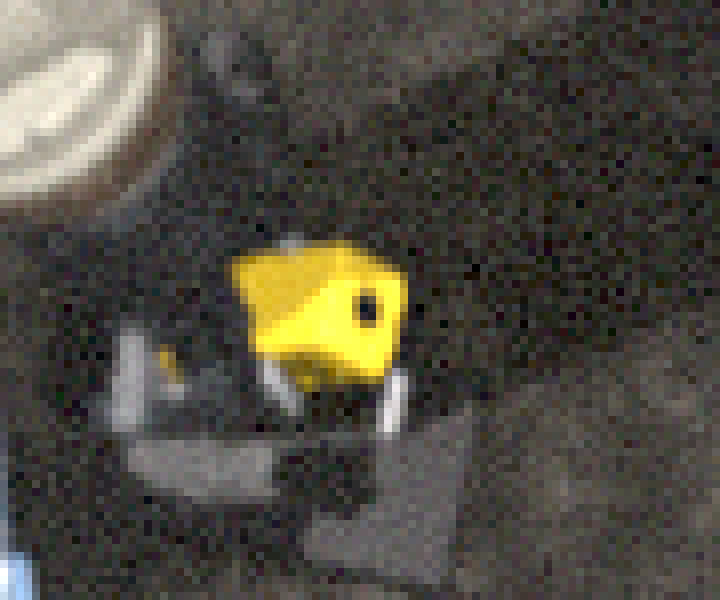

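>>> {"method": "play_rows", "body": {
  "commands": [
    {"tx":1,"ty":0,"tz":-2.5,"ax":0,"ay":0,"az":0},
    {"tx":3,"ty":0,"tz":-4.5,"ax":0,"ay":-0.04,"az":-0.02},
    {"tx":5,"ty":-2,"tz":-6,"ax":0,"ay":-0.1,"az":-0.06},
    {"tx":6,"ty":-5,"tz":-6,"ax":-0.005,"ay":-0.18,"az":-0.12},
    {"tx":6,"ty":-9,"tz":-6,"ax":-0.008,"ay":-0.27,"az":-0.18},
    {"tx":6,"ty":-13,"tz":-6,"ax":-0.011,"ay":-0.36,"az":-0.24},
    {"tx":6,"ty":-17,"tz":-6,"ax":-0.014,"ay":-0.45,"az":-0.3},
    {"tx":5.5,"ty":-21,"tz":-6,"ax":-0.017,"ay":-0.54,"az":-0.36},
    {"tx":5,"ty":-25,"tz":-6,"ax":-0.02,"ay":-0.63,"az":-0.42},
    {"tx":4,"ty":-29,"tz":-6,"ax":-0.022,"ay":-0.72,"az":-0.48},
    {"tx":3.3,"ty":-33,"tz":-6,"ax":-0.024,"ay":-0.77,"az":-0.516},
    {"tx":2.81,"ty":-35.73,"tz":-5.88,"ax":-0.024,"ay":-0.77,"az":-0.516},
    {"tx":2.81,"ty":-35.73,"tz":-5.88,"ax":-0.024,"ay":-0.77,"az":-0.516},
    {"tx":2.81,"ty":-35.73,"tz":-5.88,"ax":-0.024,"ay":-0.77,"az":-0.516},
    {"tx":2.81,"ty":-35.73,"tz":-5.88,"ax":-0.024,"ay":-0.77,"az":-0.516},
    {"tx":2.81,"ty":-35.73,"tz":-5.88,"ax":-0.024,"ay":-0.77,"az":-0.516}
  ]
}}

```text
time: 20.55
ee_pos: [0.4977, -0.035, 0.1701]
tcp_rot: [180.0, 25.2, -168.0]
wrist_force: [0.4, 0.2, -1.5]
opening: 0.0334
```

Run:
```python
from kin import *
applied(2.81,-35.73,-5.88,-.024,-.77,-.516); obs()
p,Rt=scanpose(); rel(p,Rt)
from workcell import viewer
for n in("top","side"):
    c=viewer.camera(n);np.savez(f"p13{n}.npz",**c); cv2.imwrite(f"pics/p13{n}.png",c["pixels"][:,:,::-1])
```

```text
t 20.55 p [497.7 -35.  170.1] err p [-0.3  0.9 -0.2] err rot deg [ 0.01 -0.04 -0.05] rpy [ 179.97   25.15 -168.02] q [ -9.47 -28.28 -27.05  67.63   8.97 -19.58] F [ 0.4  0.2 -1.5] T [-0.14  0.57  0.01] open 33.4
t cm [ 3.71 -0.64 14.82] a rad [-0. -0. -0.] dist 15.3 deg 0.0
```

View pics/p13side.png

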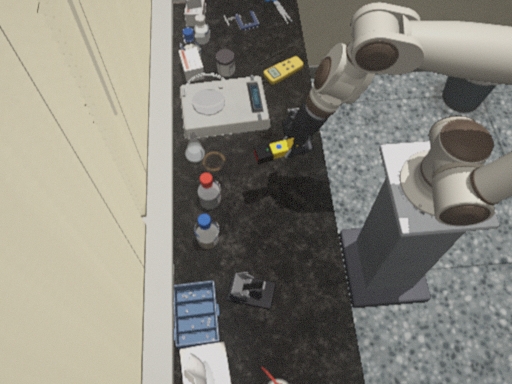

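View pics/p13top.png

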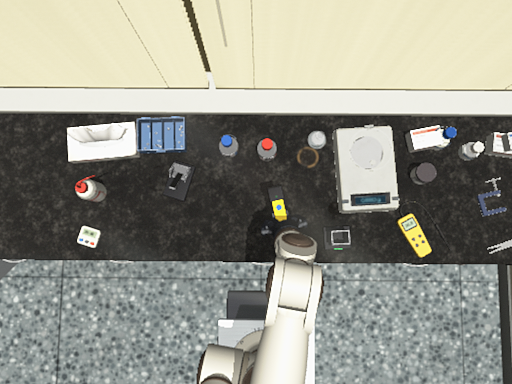

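The scanner is level and pointing at the red bottle (top view (279,205) toward (267,148)). Descending to the scan pose.

>>> {"method": "play_rows", "body": {
  "commands": [
    {"tx":0.9,"ty":-0.15,"tz":3.7,"ax":0,"ay":0,"az":0},
    {"tx":1.8,"ty":-0.3,"tz":7.4,"ax":0,"ay":0,"az":0},
    {"tx":2.7,"ty":-0.47,"tz":11,"ax":0,"ay":0,"az":0},
    {"tx":3.4,"ty":-0.58,"tz":13.5,"ax":0,"ay":0,"az":0},
    {"tx":3.71,"ty":-0.64,"tz":14.82,"ax":0,"ay":0,"az":0},
    {"tx":3.71,"ty":-0.64,"tz":14.82,"ax":0,"ay":0,"az":0},
    {"tx":3.71,"ty":-0.64,"tz":14.82,"ax":0,"ay":0,"az":0}
  ]
}}

```text
time: 21.35
ee_pos: [0.528, -0.0358, 0.0208]
tcp_rot: [180.0, 25.2, -168.1]
wrist_force: [-0.2, 0.5, -1.8]
opening: 0.0333
```

```bash
cat > sc.py <<'E'
from kin import *
from workcell import viewer
def sc(tag):
    p,Rt=scanpose()
    for n in("top","side"):
        c=viewer.camera(n);np.savez(f"{tag}{n}.npz",**c)
        W=cloud(c)*1000
        o=lab-80*sd; y=np.array([-sd[1],sd[0],0])
        D=W-o; al=-(D@sd); la=D@y; z=W[...,2]
        k=(al>-8)&(al<150)&(abs(la)<30)&(z>25)&(z<110)
        hsv=cv2.cvtColor(c["pixels"],cv2.COLOR_RGB2HSV)
        yel=k&(cv2.inRange(hsv,(20,110,50),(35,255,255))>0)
        hd=k&(al<50)&(z>60)
        t=yel&(z>64)&(z<78)
        print(n,"yel top z",np.median(z[t]).round(1),"slope deg(z/along)",np.degrees(np.arctan(np.polyfit(al[t],z[t],1)[0])).round(2),"lateral ext",np.percentile(la[t],[1,50,99]).round(1),"along",np.percentile(al[t],[1,99]).round(1))
        print("  head z",np.median(z[hd]).round(1),"slope",np.degrees(np.arctan(np.polyfit(al[hd],z[hd],1)[0])).round(2),"lat",np.percentile(la[hd],[2,50,98]).round(1),"along",np.percentile(al[hd],[1,99]).round(1),hd.sum())
        for a,b in((0,15),(15,30),(30,45)):
            h=hd&(al>a)&(al<b); print("   ",a,"lat mid",((la[h].min()+la[h].max())/2).round(1),np.ptp(la[h]).round(1))
        cap=np.hypot(W[...,0]-717,W[...,1]-4.3)<30; cap&=(z>134)&(z<150); print("  cap",W[cap].mean(0).round(1))
    a,b,e,f=(235,125,320,260); ct=load(tag+"top.npz")["pixels"][b:f,a:e,::-1]; cs=load(tag+"side.npz")["pixels"][100:235,180:320,::-1]
    cv2.imwrite(f"pics/{tag}.png",cv2.resize(np.hstack([ct,cs]),None,fx=3.5,fy=3.5,interpolation=cv2.INTER_CUBIC))
E
python3 - <<'E'
from sc import *
applied(3.71,-.64,14.82); obs(); sc("p14")
E
```

```text
t 21.35 p [528.  -35.8  20.8] err p [0.1 0.1 0.5] err rot deg [ 0.04 -0.06 -0.01] rpy [ 179.99   25.17 -168.06] q [ -8.86 -21.96 -39.49  48.75   8.7  -18.97] F [-0.2  0.5 -1.8] T [-0.1   0.6  -0.02] open 33.3
top yel top z 70.6 slope deg(z/along) -0.85 lateral ext [-15.    1.   17.9] along [ 45.8 102.8]
  head z 70.8 slope 2.21 lat [-19.1   2.1  23.6] along [ 1.  49.8] 200
    0 lat mid 2.6 43.5
    15 lat mid 2.3 43.7
    30 lat mid 2.2 43.5
  cap [715.9   3.8 139.4]
side yel top z 71.3 slope deg(z/along) 0.41 lateral ext [-15.2   3.9  22.7] along [ 41.1 111.2]
  head z 70.6 slope 1.72 lat [-17.    5.7  25.6] along [-0.9 49.4] 236
    0 lat mid 3.6 46.4
    15 lat mid 3.6 44.8
    30 lat mid 5.7 44.2
  cap [717.1   6.5 139.3]
```

View pics/p14.png

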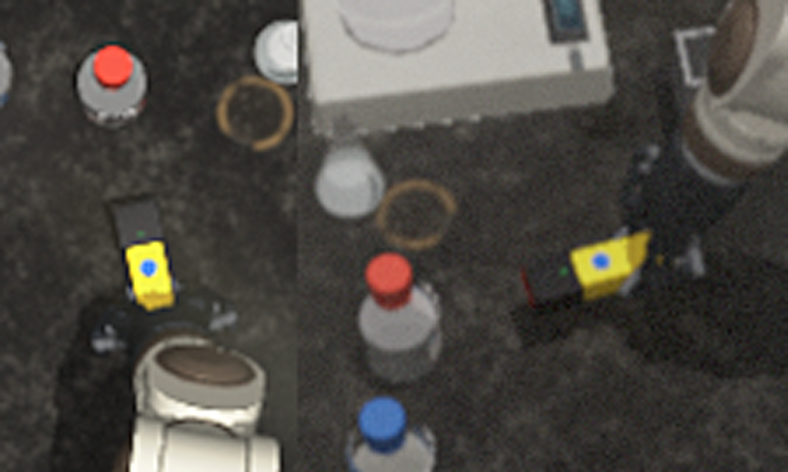

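The scanner is at 55.7 mm height, level, with the window 80 mm from the label. It sits about 2 mm to the left, so I'll correct that slightly and hold.

>>> {"method": "play_rows", "body": {
  "commands": [
    {"tx":0,"ty":-0.15,"tz":0,"ax":0,"ay":0,"az":0.01},
    {"tx":0,"ty":-0.15,"tz":0,"ax":0,"ay":0,"az":0.01},
    {"tx":0,"ty":-0.15,"tz":0,"ax":0,"ay":0,"az":0.01},
    {"tx":0,"ty":-0.15,"tz":0,"ax":0,"ay":0,"az":0.01}
  ]
}}

```text
time: 21.85
ee_pos: [0.5282, -0.0378, 0.0207]
tcp_rot: [179.7, 25.2, -168.7]
wrist_force: [-0.3, 0.4, -2.1]
opening: 0.0335
```

Run:
```python
from sc import *
applied(0,-.15,0,0,0,.01); obs(); sc("p15")
```

```text
t 21.85 p [528.2 -37.8  20.7] err p [-0.  -0.4  0.4] err rot deg [ 0.08 -0.09  0.03] rpy [ 179.73   25.2  -168.75] q [ -9.12 -21.9  -39.47  48.71   8.78 -18.59] F [-0.3  0.4 -2.1] T [-0.12  0.64 -0.  ] open 33.5
top yel top z 70.7 slope deg(z/along) 1.18 lateral ext [-17.2  -0.7  15.6] along [ 45.6 104. ]
  head z 70.4 slope -0.35 lat [-21.7  -0.6  20.7] along [ 1.7 49.5] 199
    0 lat mid -0.6 44.1
    15 lat mid -0.4 42.7
    30 lat mid -0.8 43.9
  cap [716.4   4.3 139.5]
side yel top z 70.1 slope deg(z/along) 1.05 lateral ext [-17.4   0.9  20. ] along [ 41.2 109.4]
  head z 69.7 slope 0.53 lat [-20.1   3.2  23.1] along [-0.3 48.8] 233
    0 lat mid 2.1 48.1
    15 lat mid 2.0 44.6
    30 lat mid 0.2 44.7
  cap [717.4   6.7 139.3]
```

>>> {"method": "play_rows", "body": {
  "commands": [
    {"tx":0,"ty":0,"tz":0,"ax":0,"ay":0,"az":0},
    {"tx":0,"ty":0,"tz":0,"ax":0,"ay":0,"az":0},
    {"tx":0,"ty":0,"tz":0,"ax":0,"ay":0,"az":0},
    {"tx":0,"ty":0,"tz":0,"ax":0,"ay":0,"az":0},
    {"tx":0,"ty":0,"tz":0,"ax":0,"ay":0,"az":0},
    {"tx":0,"ty":0,"tz":0,"ax":0,"ay":0,"az":0},
    {"tx":0,"ty":0,"tz":0,"ax":0,"ay":0,"az":0},
    {"tx":0,"ty":0,"tz":0,"ax":0,"ay":0,"az":0},
    {"tx":0,"ty":0,"tz":0,"ax":0,"ay":0,"az":0},
    {"tx":0,"ty":0,"tz":0,"ax":0,"ay":0,"az":0},
    {"tx":0,"ty":0,"tz":0,"ax":0,"ay":0,"az":0},
    {"tx":0,"ty":0,"tz":0,"ax":0,"ay":0,"az":0},
    {"tx":0,"ty":0,"tz":0,"ax":0,"ay":0,"az":0},
    {"tx":0,"ty":0,"tz":0,"ax":0,"ay":0,"az":0},
    {"tx":0,"ty":0,"tz":0,"ax":0,"ay":0,"az":0},
    {"tx":0,"ty":0,"tz":0,"ax":0,"ay":0,"az":0},
    {"tx":0,"ty":0,"tz":0,"ax":0,"ay":0,"az":0},
    {"tx":0,"ty":0,"tz":0,"ax":0,"ay":0,"az":0}
  ]
}}

```text
time: 23.75
ee_pos: [0.5282, -0.0377, 0.0204]
tcp_rot: [179.7, 25.2, -168.7]
wrist_force: [-0.4, -0.3, -1.7]
opening: 0.0328
```

Run:
```python
from sc import *
obs(); sc("p16")
R=Rgr(20);z=R.apply([0,0,1]);p0,R0=getc()
# up first
up=p0+[-30,0,150]; rel(up,R0); setc(up,R0)
T=G(95)+39*z+60*sv(s_,0,s_)+8*sv(-s_,0,s_)
rel(T,R); rel(T+[-30,0,50],R)
setc(p0,R0)
```

```text
t 23.75 p [528.2 -37.7  20.4] err p [-0.1 -0.3  0.1] err rot deg [ 0.07 -0.07  0.03] rpy [ 179.72   25.18 -168.74] q [ -9.11 -21.88 -39.48  48.71   8.78 -18.59] F [-0.4 -0.3 -1.7] T [-0.14  0.57  0.01] open 32.8
top yel top z 70.2 slope deg(z/along) -0.94 lateral ext [-17.5  -0.8  15.9] along [ 46.  103.8]
  head z 70.3 slope -0.77 lat [-21.5  -0.7  20.5] along [ 1.7 49.1] 194
    0 lat mid -0.9 44.0
    15 lat mid -0.2 43.3
    30 lat mid -0.6 42.3
  cap [716.3   3.6 139.2]
side yel top z 69.9 slope deg(z/along) -0.86 lateral ext [-17.5   0.5  18.7] along [ 41.1 110.1]
  head z 69.4 slope 1.19 lat [-20.3   3.9  22.8] along [-0. 49.] 229
    0 lat mid 0.3 48.1
    15 lat mid 0.9 42.2
    30 lat mid 0.6 44.4
  cap [717.1   6.3 139.3]
t cm [ -3.7    0.67 -14.83] a rad [0. 0. 0.] dist 15.3 deg 0.0
t cm [-13.26  31.37  12.55] a rad [0.028 0.77  0.507] dist 36.3 deg 52.8
t cm [-12.72  31.99   6.77] a rad [0.028 0.77  0.507] dist 35.1 deg 52.8
```

The hold is done and the scanner stayed steady. Now I'll retreat upward and go back to the stand.

>>> {"method": "play_rows", "body": {
  "commands": [
    {"tx":-1,"ty":0.2,"tz":-4,"ax":0,"ay":0,"az":0},
    {"tx":-2,"ty":0.4,"tz":-8,"ax":0,"ay":0,"az":0},
    {"tx":-3,"ty":0.55,"tz":-12,"ax":0,"ay":0,"az":0},
    {"tx":-3.7,"ty":0.67,"tz":-14.83,"ax":0,"ay":0,"az":0},
    {"tx":-3.7,"ty":0.67,"tz":-14.83,"ax":0,"ay":0,"az":0},
    {"tx":-3.7,"ty":0.67,"tz":-14.83,"ax":0,"ay":0,"az":0}
  ]
}}

```text
time: 24.45
ee_pos: [0.4981, -0.0378, 0.1705]
tcp_rot: [179.7, 25.2, -168.7]
wrist_force: [-0.6, -0.3, -2.5]
opening: 0.0331
```

>>> {"method": "play_rows", "body": {
  "commands": [
    {"tx":-0.5,"ty":2,"tz":0,"ax":0,"ay":0.03,"az":0.02},
    {"tx":-1.5,"ty":6,"tz":0.3,"ax":0.003,"ay":0.1,"az":0.07},
    {"tx":-2.5,"ty":10,"tz":0.7,"ax":0.006,"ay":0.18,"az":0.12},
    {"tx":-4,"ty":14,"tz":1.4,"ax":0.01,"ay":0.27,"az":0.18},
    {"tx":-5.5,"ty":18,"tz":2.2,"ax":0.013,"ay":0.36,"az":0.24},
    {"tx":-7,"ty":22,"tz":3,"ax":0.016,"ay":0.45,"az":0.3},
    {"tx":-9,"ty":26,"tz":4.2,"ax":0.02,"ay":0.54,"az":0.36},
    {"tx":-11,"ty":29.5,"tz":5.5,"ax":0.023,"ay":0.63,"az":0.42},
    {"tx":-12.72,"ty":31.99,"tz":6.77,"ax":0.026,"ay":0.71,"az":0.47},
    {"tx":-12.72,"ty":31.99,"tz":6.77,"ax":0.028,"ay":0.77,"az":0.507},
    {"tx":-12.72,"ty":31.99,"tz":6.77,"ax":0.028,"ay":0.77,"az":0.507},
    {"tx":-12.72,"ty":31.99,"tz":6.77,"ax":0.028,"ay":0.77,"az":0.507},
    {"tx":-12.72,"ty":31.99,"tz":6.77,"ax":0.028,"ay":0.77,"az":0.507}
  ]
}}

```text
time: 25.75
ee_pos: [0.5756, 0.3039, 0.1656]
tcp_rot: [180.0, -19.8, 163.1]
wrist_force: [-0.6, -0.2, -1.1]
opening: 0.0334
```

Run:
```python
from kin import *
applied(-3.7,.67,-14.83);applied(-12.72,31.99,6.77,.028,.77,.507);obs()
R=Rgr(20);z=R.apply([0,0,1]);F=G(95)+39*z+8*sv(-s_,0,s_)
rel(F+60*sv(s_,0,s_),R)
```

```text
t 25.75 p [575.6 303.9 165.6] err p [-0.3 -0.7  0.9] err rot deg [-0.06 -0.22  0.01] rpy [179.96 -19.81 163.06] q [ 22.1   37.43  44.16 112.34  12.36  37.35] F [-0.6 -0.2 -1.1] T [-0.12 -0.32  0.  ] open 33.4
t cm [-4.41  0.88  3.72] a rad [-0.    -0.    -0.001] dist 5.8 deg 0.0
```

>>> {"method": "play_rows", "body": {
  "commands": [
    {"tx":-1.5,"ty":0.3,"tz":1.2,"ax":0,"ay":0,"az":0},
    {"tx":-3,"ty":0.6,"tz":2.5,"ax":0,"ay":0,"az":0},
    {"tx":-4.41,"ty":0.88,"tz":3.72,"ax":0,"ay":0,"az":0},
    {"tx":-4.41,"ty":0.88,"tz":3.72,"ax":0,"ay":0,"az":0},
    {"tx":-4.41,"ty":0.88,"tz":3.72,"ax":0,"ay":0,"az":0}
  ]
}}

```text
time: 26.25
ee_pos: [0.6058, 0.3041, 0.1136]
tcp_rot: [-179.9, -20.0, 163.0]
wrist_force: [-0.3, 0.4, -1.7]
opening: 0.0329
```

Run:
```python
from kin import *
from workcell import viewer
applied(-4.41,.88,3.72);obs()
R=Rgr(20);z=R.apply([0,0,1]);F=G(95)+39*z+8*sv(-s_,0,s_)
setc(F+60*sv(s_,0,s_),R)
rel(F,R)
c=viewer.camera("side");np.savez("p17side.npz",**c)
for tag,perp in(("p12",55),("p17",60)):
    c=load(tag+"side.npz");W=cloud(c)*1000
    hsv=cv2.cvtColor(c["pixels"],cv2.COLOR_RGB2HSV);m=cv2.inRange(hsv,(20,110,50),(35,255,255))>0
    D=W-SO;x=D@SX;y=D@SYv;zz=W[...,2];al=(x-zz)/2**.5;pe=(x+zz)/2**.5-76/2**.5-perp
    m&=(zz>60)&(abs(y)<40)&(abs(x)<150)
    print(tag,m.sum(),"along",np.percentile(al[m],[1,99]).round(1),"perp",np.percentile(pe[m],[1,99]).round(1),"y",np.percentile(y[m],[1,99]).round(1))
    t=m&(pe>11)&(pe<20)&(abs(y)<12); print("front tilt",np.degrees(np.arctan(np.polyfit(al[t],pe[t],1)[0])).round(1),t.sum(),np.median(pe[t]))
c=load("p17side.npz");cv2.imwrite("pics/p17z.png",np.clip(1.8*cv2.resize(c["pixels"][235:310,215:305,::-1],None,fx=8,fy=8,interpolation=cv2.INTER_NEAREST).astype(float),0,255).astype(np.uint8))
```

```text
t 26.25 p [605.8 304.1 113.6] err p [-0.1 -0.6 -1.1] err rot deg [0.05 0.01 0.1 ] rpy [-179.9   -20.03  162.96] q [ 21.23  41.92  45.11 109.23  12.17  36.53] F [-0.3  0.4 -1.7] T [-0.08 -0.39  0.  ] open 32.9
t cm [ 2.54 -0.    5.44] a rad [0. 0. 0.] dist 6.0 deg 0.0
p12 293 along [-140.2  -63.3] perp [-70.1  37.4] y [-14.7  20.5]
front tilt -0.5 93 13.141739649759089
p17 291 along [-148.   -73.1] perp [-14.7  39.9] y [-15.7  20.2]
front tilt 0.5 100 13.347175757104601
```

View pics/p17z.png

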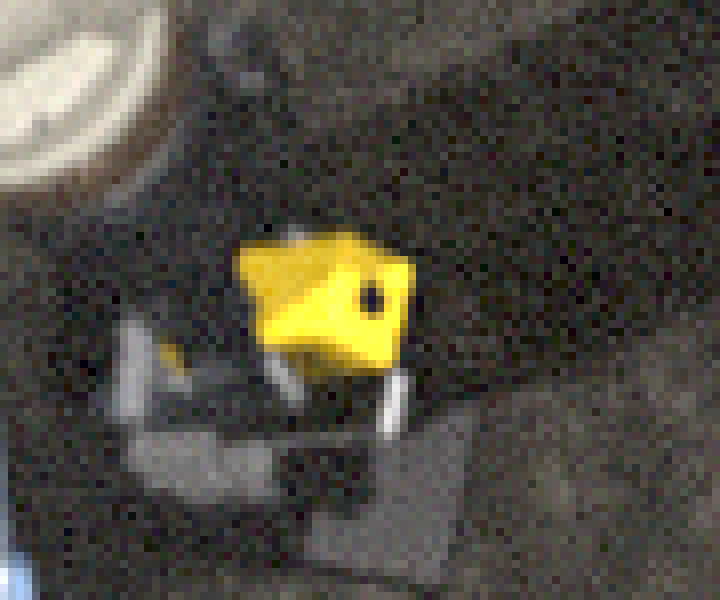

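>>> {"method": "play_rows", "body": {
  "commands": [
    {"tx":0.6,"ty":0,"tz":1.3,"ax":0,"ay":0,"az":0},
    {"tx":1.2,"ty":0,"tz":2.6,"ax":0,"ay":0,"az":0},
    {"tx":1.8,"ty":0,"tz":3.9,"ax":0,"ay":0,"az":0},
    {"tx":2.2,"ty":0,"tz":4.7,"ax":0,"ay":0,"az":0},
    {"tx":2.38,"ty":0,"tz":5.1,"ax":0,"ay":0,"az":0},
    {"tx":2.38,"ty":0,"tz":5.1,"ax":0,"ay":0,"az":0},
    {"tx":2.38,"ty":0,"tz":5.1,"ax":0,"ay":0,"az":0}
  ]
}}

```text
time: 27.0
ee_pos: [0.5683, 0.316, 0.0756]
tcp_rot: [180.0, -19.9, 163.0]
wrist_force: [-0.8, -0.4, -2.0]
opening: 0.0332
```

>>> {"method": "play_rows", "body": {
  "commands": [
    {"tx":0.08,"ty":0,"tz":0.17,"ax":0,"ay":0,"az":0},
    {"tx":0.16,"ty":0,"tz":0.34,"ax":0,"ay":0,"az":0},
    {"tx":0.16,"ty":0,"tz":0.34,"ax":0,"ay":0,"az":0}
  ]
}}

```text
time: 27.3
ee_pos: [0.5659, 0.3166, 0.0725]
tcp_rot: [180.0, -19.9, 163.0]
wrist_force: [2.6, -1.6, 0.3]
opening: 0.0335
```

Run:
```python
from kin import *
R=Rgr(20);z=R.apply([0,0,1]);F=G(95)+39*z+8*sv(-s_,0,s_)
setc(F,R); obs(); rel(F+10*sv(s_,0,-s_),R)
```

```text
t 27.3 p [565.9 316.6  72.5] err p [ 0.6 -0.4  0.3] err rot deg [-0.04 -0.12  0.09] rpy [179.99 -19.88 163.  ] q [ 23.31  35.18  30.53 100.75  12.71  38.58] F [ 2.6 -1.6  0.3] T [-0.23 -0.75  0.01] open 33.5
t cm [-0.91  0.    0.42] a rad [0. 0. 0.] dist 1.0 deg 0.0
```

>>> {"method": "play_rows", "body": {
  "commands": [
    {"tx":-0.25,"ty":0,"tz":0.12,"ax":0,"ay":0,"az":0},
    {"tx":-0.5,"ty":0,"tz":0.23,"ax":0,"ay":0,"az":0},
    {"tx":-0.72,"ty":0,"tz":0.34,"ax":0,"ay":0,"az":0},
    {"tx":-0.72,"ty":0,"tz":0.34,"ax":0,"ay":0,"az":0}
  ]
}}

```text
time: 27.7
ee_pos: [0.5713, 0.3151, 0.0668]
tcp_rot: [180.0, -19.9, 163.0]
wrist_force: [2.6, -0.3, 4.0]
opening: 0.0335
```

>>> {"method": "play_rows", "body": {
  "commands": [
    {"tx":-0.1,"ty":0,"tz":0.05,"ax":0,"ay":0,"az":0},
    {"tx":-0.18,"ty":0,"tz":0.08,"ax":0,"ay":0,"az":0},
    {"tx":-0.18,"ty":0,"tz":0.08,"ax":0,"ay":0,"az":0}
  ]
}}

```text
time: 28.0
ee_pos: [0.5714, 0.3151, 0.0668]
tcp_rot: [180.0, -20.0, 163.0]
wrist_force: [-4.5, 0.9, 12.6]
opening: 0.034
```

It's against the toe. Easing off by 1 mm and letting go.

>>> {"method": "play_rows", "body": {
  "commands": [
    {"tx":0.09,"ty":0,"tz":-0.04,"ax":0,"ay":0,"az":0},
    {"tx":0.09,"ty":0,"tz":-0.04,"ax":0,"ay":0,"az":0}
  ]
}}

```text
time: 28.2
ee_pos: [0.5714, 0.3151, 0.0668]
tcp_rot: [180.0, -19.9, 163.0]
wrist_force: [-1.0, 0.4, 7.6]
opening: 0.0338
```

>>> {"method": "play_rows", "body": {
  "commands": [
    {"tx":0,"ty":0,"tz":0,"ax":0,"ay":0,"az":0},
    {"tx":0,"ty":0,"tz":0,"ax":0,"ay":0,"az":0},
    {"tx":0,"ty":0,"tz":0,"ax":0,"ay":0,"az":0},
    {"tx":0,"ty":0,"tz":0,"ax":0,"ay":0,"az":0},
    {"tx":0,"ty":0,"tz":0,"ax":0,"ay":0,"az":0},
    {"tx":0,"ty":0,"tz":-2,"ax":0,"ay":0,"az":0},
    {"tx":0,"ty":0,"tz":-5,"ax":0,"ay":0,"az":0},
    {"tx":0,"ty":0,"tz":-8,"ax":0,"ay":0,"az":0},
    {"tx":0,"ty":0,"tz":-8,"ax":0,"ay":0,"az":0},
    {"tx":0,"ty":0,"tz":-8,"ax":0,"ay":0,"az":0}
  ],
  "grip": 8.5
}}

```text
time: 29.2
ee_pos: [0.5981, 0.307, 0.1411]
tcp_rot: [180.0, -19.9, 163.0]
wrist_force: [0.2, -0.2, -1.0]
opening: 0.0848
```

Run:
```python
from kin import *
from see import see
sync();obs();see("p18")
R0=getc()[1]; p=getc()[0]
# clear: up and back toward robot, tool down-ish (rotate to vertical)
T=np.array([430,100,300.]); R=axes(sv(-1,0,0),[0,0,-1]); rel(T,R); rep("T",T,R,[10,0,10,95,0,20]); rel(p+[0,0,60],R0)
```

```text
t 29.2 p [598.1 307.  141.1] err p [0. 0. 0.] err rot deg [-0.  0. -0.] rpy [179.98 -19.89 163.01] q [ 21.66  41.2   47.12 111.69  12.28  36.94] F [ 0.2 -0.2 -1. ] T [-0.09 -0.27  0.  ] open 84.8
top none
side 281 tilt 44.14 off (want 97.2) 96.6 tail along (want -137) [-140.6  -48.6] y [-15.1  19.5]
t cm [ 14.84 -24.7  -11.54] a rad [ 0.001 -0.347 -0.002] dist 31.0 deg 19.9
T err 2.9e-09 [ 13.1  -6.8   8.4 105.2   0.   30. ] margin 25.3
t cm [ 2.04  0.   -5.64] a rad [0. 0. 0.] dist 6.0 deg 0.0
```

View pics/p18.png

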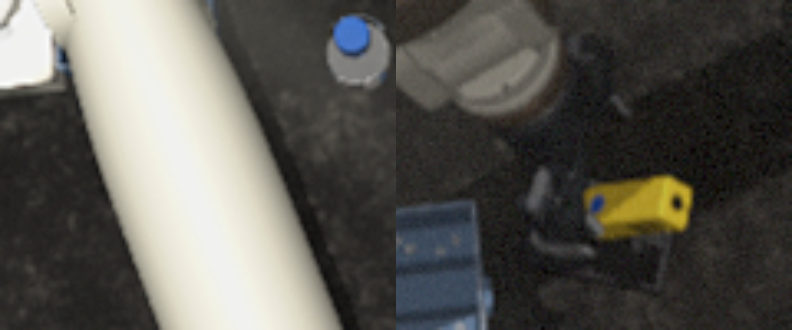

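>>> {"method": "play_rows", "body": {
  "commands": [
    {"tx":1,"ty":0,"tz":-3,"ax":0,"ay":0,"az":0},
    {"tx":2,"ty":0,"tz":-6,"ax":0,"ay":0,"az":0},
    {"tx":4,"ty":0,"tz":-10,"ax":0,"ay":-0.05,"az":0},
    {"tx":6,"ty":-3,"tz":-11.5,"ax":0,"ay":-0.12,"az":0},
    {"tx":8,"ty":-7,"tz":-11.5,"ax":0,"ay":-0.2,"az":0},
    {"tx":10,"ty":-11,"tz":-11.5,"ax":0,"ay":-0.27,"az":0},
    {"tx":12,"ty":-15,"tz":-11.5,"ax":0,"ay":-0.34,"az":0},
    {"tx":13,"ty":-19,"tz":-11.5,"ax":0,"ay":-0.347,"az":0},
    {"tx":14.84,"ty":-24.7,"tz":-11.54,"ax":0,"ay":-0.347,"az":0},
    {"tx":14.84,"ty":-24.7,"tz":-11.54,"ax":0,"ay":-0.347,"az":0},
    {"tx":14.84,"ty":-24.7,"tz":-11.54,"ax":0,"ay":-0.347,"az":0},
    {"tx":14.84,"ty":-24.7,"tz":-11.54,"ax":0,"ay":-0.347,"az":0}
  ]
}}

```text
time: 30.5
ee_pos: [0.4288, 0.0993, 0.3003]
tcp_rot: [180.0, -0.0, 162.9]
wrist_force: [-0.4, -0.2, -0.6]
opening: 0.0854
```

Run:
```python
from kin import *
from see import see
sync();obs();see("p19")
from workcell import viewer
c=viewer.camera("top");cv2.imwrite("pics/p19f.png",c["pixels"][:,:,::-1])
for n in("top","side"):
    c=viewer.camera(n);W=cloud(c)*1000
    for C in((717,4.3),(727,134)):
        m=(np.hypot(W[...,0]-C[0],W[...,1]-C[1])<30)&(W[...,2]>133)&(W[...,2]<150); print(n,W[m].mean(0).round(1),m.sum())
```

```text
t 30.5 p [428.8  99.3 300.3] err p [0. 0. 0.] err rot deg [-0.  0.  0.] rpy [ 1.7999e+02 -1.0000e-02  1.6293e+02] q [ 1.3020e+01 -6.9600e+00  8.2900e+00  1.0525e+02  2.0000e-02  3.0100e+01] F [-0.4 -0.2 -0.6] T [ 0.02 -0.02 -0.06] open 85.4
top 208 tilt 44.24 off (want 97.2) 95.8 tail along (want -137) [-138.2  -38. ] y [-17.2  16.4]
side 330 tilt 44.21 off (want 97.2) 96.4 tail along (want -137) [-138.8  -39.3] y [-14.4  20. ]
top [716.2   3.8 139.6] 95
top [725.7 132.2 139.5] 90
side [717.2   6.6 139.4] 112
side [727.  136.  138.8] 128
```

View pics/p19.png

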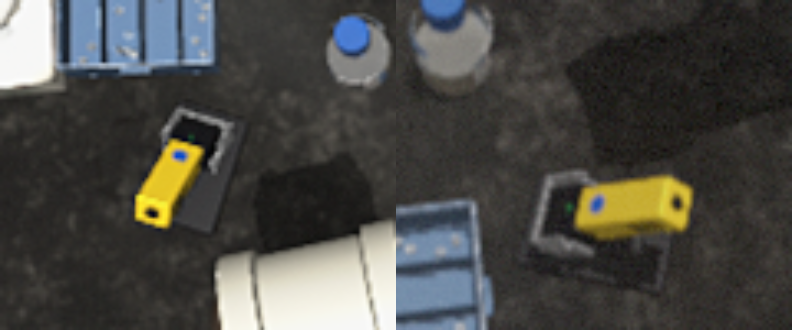

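The scanner is seated in the stand (top view around (180,165)), the same as after the first placing. Both bottles are where they were and the arm is clear, so I'm handing in.

Run:
```python
from workcell import job
print(job.job_done())
```

```text
the job is handed in; nothing more can be done
None
```

I carried out every step of the task in the order asked and handed the job in at about 30.5 s; it returned no verdict.

- **First placing:** I lifted the scanner from the dock and laid it in the sloped stand against the toe. The toe contact reached about 26 N at the wrist; I eased off and let go.
- **Second grasp:** I took the scanner again across its body, with the tool 25° off square to its axis because a fully square grip there was out of the arm's reach.
- **Scan:** I aimed at the red bottle's label and held still for about 2 s. From the camera depth, the window was about 8 cm from the label, level within about 1°, at 55 mm height and within about 1–2 mm sideways.
- **Return:** I laid the scanner back in the stand against the toe, let go and moved the arm clear.

**Last checks:**
- The scanner sits in the stand within about 1 mm of its pose after the first placing, at a tilt of about 44° against the nominal 45°.
- Both bottle caps are within about 1 mm of where they started.

**What disagreed or went wrong:**
- **Reported TCP:** it lay about 39 mm ahead of where the cameras showed the real grasp point. The first pinch therefore held only about the last 10 mm of the tail.
- **First try at the second grasp:** it closed twice just above the body. I saw this from the finger opening and corrected the depth; the scanner had not moved.
- **First carry to the stand:** it stopped at a joint limit, so I turned the gripper half a turn and went on.
- **Label direction:** I could only measure it to about 2° from the top view.

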